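Weigh up the centrifuge buckets

ROBOT

A 7-joint arm with a two-finger parallel gripper is mounted at the origin on a cart in front of the work surface, level with it; the furniture and walls round the work are solid. World frame = base frame: x ahead of the robot, y to its left, z up, the work surface at z = 0. Lengths are in m, angles in rad, forces in N, time in s.
With the tool pointing down it reaches from about 0.425 to 0.975 m from the base axis. Payload 16.7 kg.
Tool frame: the origin (TCP) lies midway between the tips of the shut fingers; the grasp point (between the pads) lies manip.grasp_offset behind it (manip.grasp_offset is the distance from the TCP to the grasp point, in m); y points along the fingers, x is the direction in which the jaws open and shut, and the axes are right-handed (so a half turn about y gives the same grasp; the last joint's range is limited). The gripper opens to 85 mm and grips with 20 to 120 N. Pads are 22 mm wide; open, the fingers measure 114 mm over their backs; the gripper's body (76 mm by 85 mm) begins 54 mm behind the grasp point. The pads swing forward as they close: fully open they stand 13 mm farther back than shut.
Start: joints at [-1.411, 0.426, 0.074, 1.606, -0.034, 1.111, -0.067], TCP at [0.206, 0.643, 0.231] pointing down, gripper open.
Joint ranges: [-2.85, 2.85], [-0.5, 2.14], [-1.23, 1.37], [0.21, 2.46], [-1.02, 4.16], [0.16, 2.05], [-2.73, 2.73]. Speed limits (rad/s): [1.89, 1.89, 2.39, 2.39, 3.01, 3.01, 3.01].

INTERFACE

Orientations are given as a unit quaternion [w, x, y, z].
In Python, from cell import manip gives the robot as it stands.
- The arm moves only by the tool carry_out, never from a script. Its argument "targets" is a list of rows, each an object with "offset": the shift along the tool's x, y, z normalised to -1 to 1, where 1 is 0.5 m, a list of three; "rot": the turn, a rotation vector about the tool's x, y, z normalised to -1 to 1, where 1 is 0.12 rad, a list of three; "fingers": the opening in per cent of the stroke, from 0 (shut) to 100 (fully open). In form: [{"offset": [x, y, z], "rot": [wx, wy, wz], "fingers": fingers}, ...]. A call has 1 to 8 rows; each row shifts and turns the commanded pose from where the row before left it, along the tool's axes as they then stand; what a row does not reach is not made up. A row lasts 1/10 s, in which the tool goes at most 50 mm and 8.59 degrees, less where a joint would pass 70% of its speed; a pose out of reach is approached as far as the arm can. A call with a number of a shift or a turn outside -1 to 1 is refused whole. A call with a gripper value outside its range is refused whole. The fingers move at their own pace and stop on an object; "force" is the grip in N (left out, the last holds). Time passes only in rows, so rows that do not move let the fingers close. It gives the time, the measured TCP pose, the force and the opening at its end, in the units of the state.
- manip.observe(): the state, without advancing time (a new reading comes with each control period).
- manip.get_image(name): name is "scene" or "top" or "wrist"; returns the picture (400x640x3 uint8, blue, green, red); there is no depth.
- manip.calibration(name): a dict with "K" (3x3 intrinsics, pixels), "rvec" (rotation vector, rad) and "tvec" (3), from world to camera coordinates, as OpenCV has them; the wrist camera has in their place "T_tool_cam" (4x4, takes a point from camera to tool coordinates, whose origin is the TCP and whose axes are the tool frame's). Camera axes: x right, y down, z forward; pixel columns grow to the right and rows downward; lengths in m; the calibration is good to about 2 mm. A picture is of the moment at which its call begins: read the wrist's pose just before it. calibration takes no time and is no camera call.
- manip.sign_off(): hands the job in, once; it reports no verdict.
The state is a dict: "time_s": time; "joint_pos": joint angles; "joint_velocities": joint speeds; "effort": joint torques, N m; "tcp_pos": TCP position; "ee_rot": TCP orientation; "force": force on the tool from outside, world axes, zero at the start; "torque": the same for the moment, N m; "width": finger opening in m.
Only numpy, scipy, OpenCV 4.12 (cv2) and the standard library are available. Lean on these libraries where they do the work, as an engineer would, in place of code of your own. Each camera call takes 0.05 s, during which the arm holds its last target.

TASK

Three sealed buckets hang in the swing-out rotor; one is a slimmer, shorter bucket that belongs to another rotor: first take that one out and stand it upright in the steel tray. Then lift the two full-size buckets clear of the rotor in turn to feel which is heavier, and leave the lighter one hanging properly on both pins in a rotor place. Finish while still holding the heavier one, upright and still, over the tray with its underside more than 5 cm above the tray's floor, ready to be opened and trimmed; keep the buckets upright, set them down rather than drop them, and do not disturb the other things on the bench.

Things in the scene. Friction and masses are not known exactly. Their poses are not given: they have to be found in the camera images.
- rotor: steel 4-place swing-out centrifuge rotor fixed on a black stand, 152 mm across. Origin on its axis at bench height, z up. Places at its x+, y+, x-, y-, 58 mm out; each a fork of two radial tines (8 mm thick, 43 mm between, tops 103 mm up) whose top slots (10 mm wide, 14 deep, rounded mouths) take the bucket's pins, which so lie across the radius. Centre nut 115 mm up.
- seat0 (a point): place 0 of the rotor: the point, 92 mm above the bench, where the origin of a bucket hung there lies. Occupied at the start.
- seat1 (a point): place 1 of the rotor: the point, 92 mm above the bench, where the origin of a bucket hung there lies. Occupied at the start.
- seat2 (a point): place 2 of the rotor: the point, 92 mm above the bench, where the origin of a bucket hung there lies. Occupied at the start.
- seat3 (a point): place 3 of the rotor: the point, 92 mm above the bench, where the origin of a bucket hung there lies. Place 3 is empty at the start.
- bucket_a: sealed bucket hanging in the rotor at the start: upright round metal cup with white screw cap and grip bar. Full size: body 34, cap 37 mm diameter, underside 70 mm below origin. Origin: mid of its 2 pins, on its axis; z up, y along the pins (6 mm thick, ends 30.5 mm either side). Bar: 14 mm thick (x), 28 long (y), 17 to 48 mm above origin. 0.18 to 0.72 kg, the two full-size ones 0.25 kg or more apart.
- bucket_b: sealed bucket hanging in the rotor at the start: upright round metal cup with white screw cap and grip bar. The odd one: body 26, cap 29 mm diameter, underside 40 mm below origin. Origin: mid of its 2 pins, on its axis; z up, y along the pins (6 mm thick, ends 30.5 mm either side). Bar: 14 mm thick (x), 28 long (y), 17 to 48 mm above origin. 0.12 to 0.21 kg.
- bucket_c: sealed bucket hanging in the rotor at the start: upright round metal cup with white screw cap and grip bar. Full size: body 34, cap 37 mm diameter, underside 70 mm below origin. Origin: mid of its 2 pins, on its axis; z up, y along the pins (6 mm thick, ends 30.5 mm either side). Bar: 14 mm thick (x), 28 long (y), 17 to 48 mm above origin. 0.18 to 0.72 kg, the two full-size ones 0.25 kg or more apart.
- tray: shallow stainless steel instrument tray fixed on the bench, 140 mm (x) by 200 mm (y) by 25 mm high, wall and floor 3 mm thick. Origin under its centre at bench height, z up.
- analyser: big beige bench analyser standing still behind the work, right of the rotor and behind the tray, 382 (x) x 560 (y) x 412 mm high; origin at the centre of its underside, square to the bench. Its front face, 185 mm in front of the origin, is a solid obstacle for arm and gripper.
- timer: lab timer, bystander, 66 x 58 x 20 mm, origin at the centre of its underside
- petri_0: closed petri dish, bystander, 62 mm diameter, 16 mm high, origin at the centre of its underside
- pipette: pipette lying on its side, bystander, 212 x 28 x 31 mm, origin at the centre of its underside
- marker_0: felt marker, bystander, 127 mm long, 12 mm thick, origin at the centre of its underside

How it is judged:
By the outcome, as a careful person would: the job done as asked, in the order asked, and still so for the second after the job is handed in, while the arm keeps its last pose, push and grip.
It also fails if it takes over 72 s, if anything falls off the work surface, if the arm or the gripper's body presses on something with over 40 N, if the wrist force passes 120 N, or if a joint passes its speed limit or range.

## Working session

There is one attempt and no reset: what is moved stays moved. The work goes in short steps, Python scripts to look and compute and a tool call to move; the robot and the scene stay as the last step left them, time stands still between calls to the robot, and variables do not carry over. Pictures are saved under pics/ and viewed, and the job is handed in when it is done.

Besides the shell and the picture viewer there is one more tool, called after "Emit:" in YAML: its name, and indented under it one key for each argument. carry_out: Moves the arm, as the interface text tells. Scaled input: -1 to 1 covers 0.5 m each way for a shift and 0.12 rad each way for a turn. Its arguments: {"type":"object","properties":{"targets":{"type":"array","items":{"type":"object","properties":{"offset":{"type":"array","items":{"type":"number"}},"rot":{"type":"array","items":{"type":"number"}},"fingers":{"type":"number"}}}},"force":{"type":"number"}},"required":["targets"]}

```bash
ls; mkdir -p pics; python3 - <<'E'
from cell import manip
import cv2,numpy as np
print(manip.observe()); print(manip.grasp_offset)
for n in ["scene","top","wrist"]:
    c=manip.calibration(n); print(n,{k:np.round(np.array(v),4).tolist() for k,v in c.items()})
    cv2.imwrite(f"pics/{n}0.png",manip.get_image(n))
E
```

```text
pics
{'time_s': 0.0, 'joint_pos': array([-1.41050921,  0.42676245,  0.07387778,  1.60662158, -0.03412863,
        1.11080926, -0.06708986]), 'joint_velocities': array([ 1.67062617e-03, -8.92710732e-04,  8.43957551e-04, -3.31895678e-05,
        1.01037414e-03, -4.26577164e-04,  4.21868736e-05]), 'effort': array([ 1.65920952e-03, -9.49879503e+01,  3.76096621e+00, -4.63525665e+01,
        1.92833820e-02,  1.00875375e-02,  2.56974738e-05]), 'tcp_pos': array([0.20568639, 0.64245665, 0.23058466]), 'ee_rot': array([-0.57086007,  0.57146723,  0.41649573, -0.41722331]), 'force': array([-0.39512895, -0.06983141,  0.14300467]), 'torque': array([ 0.02595583,  0.02800777, -0.00342153]), 'width': 0.0854453743445759}
0.0187
scene {'K': [[437.3223, 0.0, 315.8954], [0.0, 437.3223, 204.8927], [0.0, 0.0, 1.0]], 'rvec': [2.0217, -1.0388, 0.5473], 'tvec': [-0.25, 0.3915, 1.3499]}
top {'K': [[403.2154, 0.0, 319.455], [0.0, 403.2154, 201.8101], [0.0, 0.0, 1.0]], 'rvec': [2.1451, -2.0968, 0.1861], 'tvec': [0.1201, 0.6099, 1.26]}
wrist {'K': [[327.2362, 0.0, 323.6509], [0.0, 327.2362, 198.1205], [0.0, 0.0, 1.0]], 'T_tool_cam': [[1.0, 0.0005, 0.0003, -0.0005], [-0.0001, -0.2845, 0.9587, -0.1436], [0.0006, -0.9587, -0.2845, 0.0718], [0.0, 0.0, 0.0, 1.0]]}
```

View pictures.

View pics/scene0.png

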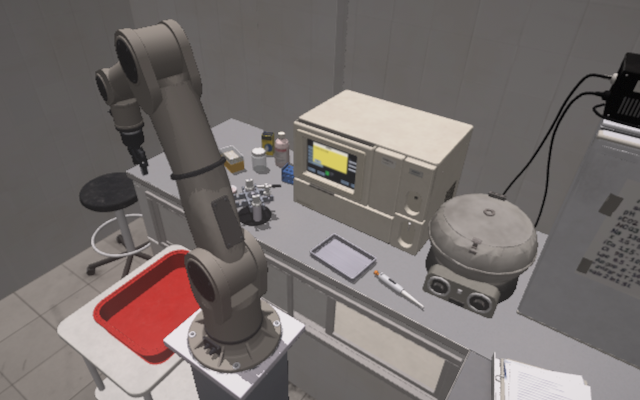

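View pics/top0.png

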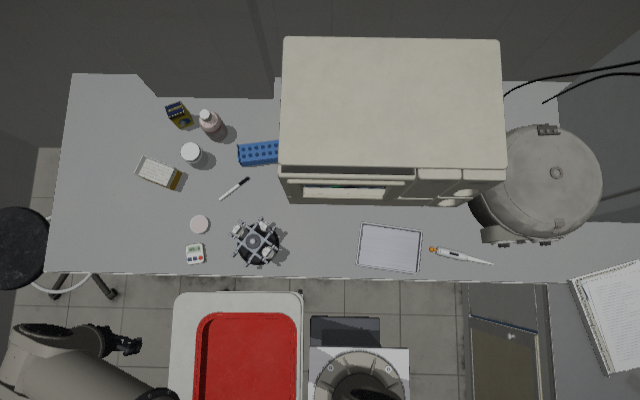

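View pics/wrist0.png

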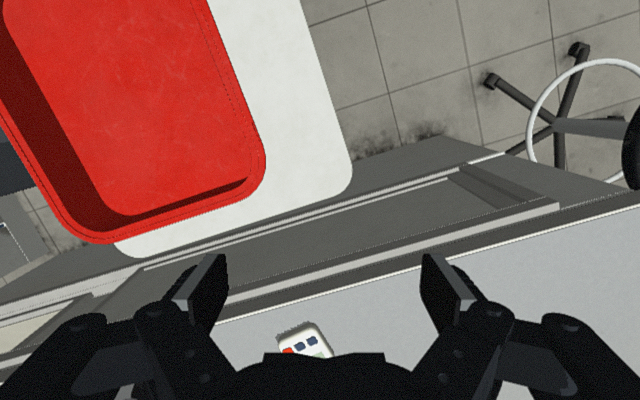

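```bash
cat > h.py <<'E'
import cv2,numpy as np
from scipy.spatial.transform import Rotation as R
from cell import manip
def cam(n):
    c=manip.calibration(n); K=np.array(c["K"])
    Rm=cv2.Rodrigues(np.array(c["rvec"]))[0]; return K,Rm,np.array(c["tvec"]).ravel()
def proj(n,P):
    K,Rm,t=cam(n); p=(Rm@np.atleast_2d(P).T).T+t; p=p@K.T; return p[:,:2]/p[:,2:]
def ray(n,uv):
    K,Rm,t=cam(n); d=Rm.T@np.linalg.inv(K)@np.array([uv[0],uv[1],1.]); return -Rm.T@t,d
def atz(n,uv,z):
    o,d=ray(n,uv); return o+d*(z-o[2])/d[2]
def toolrot(s):
    q=np.array(s["ee_rot"]); return R.from_quat(q[[1,2,3,0]]).as_matrix()
def wray(uv,s):
    c=manip.calibration("wrist"); T=np.array(c["T_tool_cam"]); Rt=toolrot(s)
    d=Rt@T[:3,:3]@np.linalg.inv(np.array(c["K"]))@np.array([uv[0],uv[1],1.])
    return np.array(s["tcp_pos"])+Rt@T[:3,3],d
def watz(uv,s,z):
    o,d=wray(uv,s); return o+d*(z-o[2])/d[2]
def wproj(P,s):
    c=manip.calibration("wrist"); T=np.array(c["T_tool_cam"]); Rt=toolrot(s)
    p=(np.atleast_2d(P)-np.array(s["tcp_pos"]))@Rt-T[:3,3]; p=p@T[:3,:3]@np.array(c["K"]).T; return p[:,:2]/p[:,2:]
def tri(rs):
    A=np.zeros((3,3));b=np.zeros(3)
    for o,d in rs:
        d=d/np.linalg.norm(d);M=np.eye(3)-np.outer(d,d);A+=M;b+=M@o
    x=np.linalg.solve(A,b); return x,[np.linalg.norm((np.eye(3)-np.outer(d,d)/(d@d))@(x-o)) for o,d in rs]
def snap(n,name,box=None,f=1):
    s=manip.observe(); im=manip.get_image(n)
    np.save(f"pics/{name}.npy",im)
    if box: im=im[box[1]:box[3],box[0]:box[2]]
    if f!=1: im=cv2.resize(im,None,fx=f,fy=f,interpolation=cv2.INTER_CUBIC)
    cv2.imwrite(f"pics/{name}.png",im); return s
def crop(src,name,box,f):
    im=cv2.imread(src) if src.endswith("png") else np.load(src)
    im=im[box[1]:box[3],box[0]:box[2]]
    cv2.imwrite(f"pics/{name}.png",cv2.resize(im,None,fx=f,fy=f,interpolation=cv2.INTER_CUBIC))
E
python3 - <<'E'
from h import *
crop("pics/top0.png","t1",(205,195,305,285),8 if 0 else 6)
crop("pics/scene0.png","s1",(215,160,315,240),8)
s=manip.observe();print(toolrot(s).round(3))
print("tool tcp",s["tcp_pos"])
for uv in [(254,242),(391,247)]: print(atz("top",uv,0.1 if uv[0]<300 else 0))
# tray corners
for uv in [(363,223),(422,227),(419,273),(357,266)]: print(atz("top",uv,0.025))
E
```

```text
[[ 0.305 -0.    -0.952]
 [ 0.952 -0.001  0.305]
 [-0.001 -1.    -0.   ]]
tool tcp [0.20570186 0.64257186 0.23079521]
[0.46771239 0.33351748 0.1       ]
[ 0.46961453 -0.10753612  0.        ]
[ 0.54478716 -0.01148231  0.025     ]
[ 0.53586577 -0.2061186   0.025     ]
[ 0.38596696 -0.19299232  0.025     ]
[0.40367727 0.00746586 0.025     ]
```

View pics/t1.png

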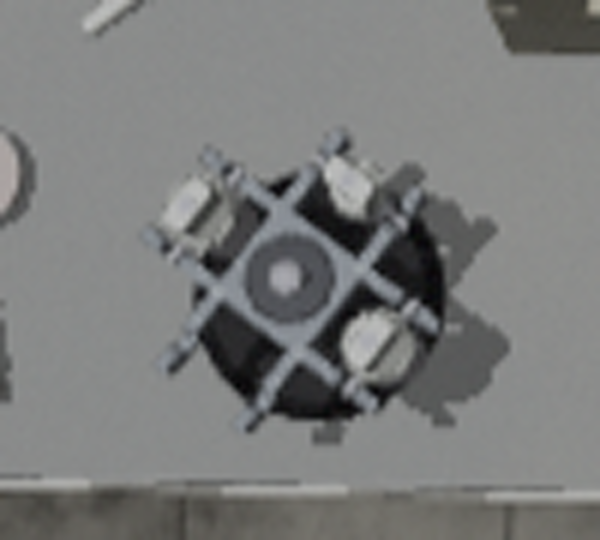

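View pics/s1.png

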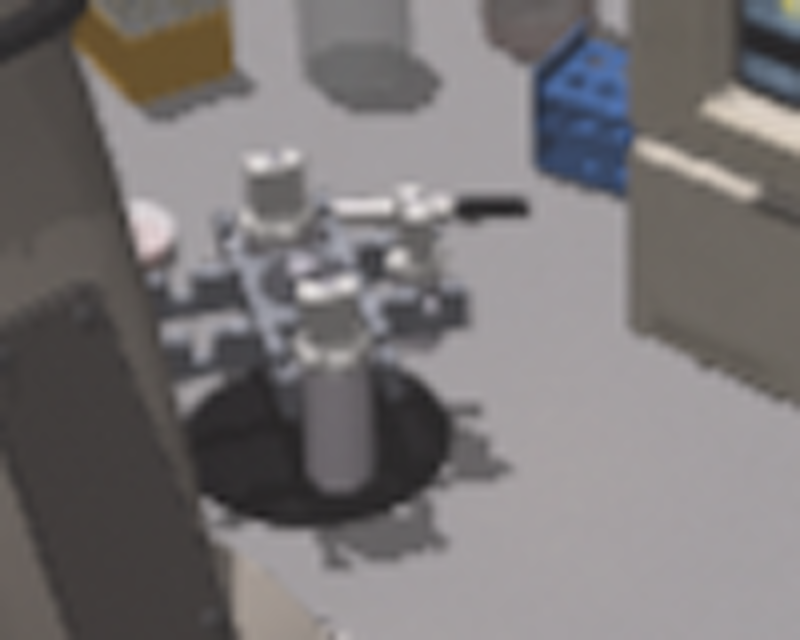

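```bash
python3 - <<'E'
from h import *
f=lambda p:(p[0]/6+205,p[1]/6+195)
T=[(335,140),(415,195),(210,157),(152,235),(172,358),(248,420),(428,320),(370,400)]
P=np.array([atz("top",f(p),.103) for p in T]); print(P.round(3)); print("mean",P.mean(0))
print("nut",atz("top",f((287,278)),.115))
m=[P[2*i:2*i+2].mean(0)-P.mean(0) for i in range(4)]
print([ (np.degrees(np.arctan2(v[1],v[0])).round(1), np.linalg.norm(v).round(3)) for v in m])
for p in [(350,187),(195,212),(378,347)]: print(atz("top",f(p),.125))
E
```

```text
[[0.542 0.316 0.103]
 [0.514 0.273 0.103]
 [0.531 0.38  0.103]
 [0.49  0.408 0.103]
 [0.427 0.394 0.103]
 [0.397 0.353 0.103]
 [0.45  0.263 0.103]
 [0.408 0.291 0.103]]
mean [0.46984808 0.33456402 0.103     ]
nut [0.46845576 0.33464152 0.115     ]
[(np.float64(-34.9), np.float64(0.071)), (np.float64(55.5), np.float64(0.072)), (np.float64(146.3), np.float64(0.07)), (np.float64(-125.4), np.float64(0.071))]
[0.51470566 0.30321608 0.125     ]
[0.50011979 0.38162113 0.125     ]
[0.43396686 0.28512588 0.125     ]
```

Emit:
carry_out:
  targets:
    - {"offset": [-0.036, -0.008, -0.057], "rot": [0, 0, 0], "fingers": 100}
    - {"offset": [-0.036, -0.008, -0.057], "rot": [0, 0, 0], "fingers": 100}
    - {"offset": [-0.036, -0.008, -0.057], "rot": [0, 0, 0], "fingers": 100}
    - {"offset": [-0.036, -0.008, -0.057], "rot": [0, 0, 0], "fingers": 100}
    - {"offset": [-0.036, -0.008, -0.057], "rot": [0, 0, 0], "fingers": 100}
    - {"offset": [-0.036, -0.008, -0.057], "rot": [0, 0, 0], "fingers": 100}

```text
time_s: 0.75
tcp_pos: [0.3364, 0.4865, 0.2553]
ee_rot: [-0.571, 0.571, 0.417, -0.417]
force: [-0.7, 0.3, 0.1]
width: 0.0857
```

Emit:
carry_out:
  targets:
    - {"offset": [-0.036, -0.008, -0.057], "rot": [0, 0, 0], "fingers": 100}
    - {"offset": [-0.036, -0.008, -0.057], "rot": [0, 0, 0], "fingers": 100}
    - {"offset": [-0.036, -0.008, -0.057], "rot": [0, 0, 0], "fingers": 100}
    - {"offset": [-0.036, -0.008, -0.057], "rot": [0, 0, 0], "fingers": 100}
    - {"offset": [-0.036, -0.008, -0.057], "rot": [0, 0, 0], "fingers": 100}
    - {"offset": [-0.036, -0.008, -0.057], "rot": [0, 0, 0], "fingers": 100}
    - {"offset": [0, 0, 0], "rot": [0, 0, 0], "fingers": 60}

```text
time_s: 1.45
tcp_pos: [0.4687, 0.3287, 0.2799]
ee_rot: [-0.572, 0.573, 0.415, -0.415]
force: [0.8, -0.2, 0.8]
width: 0.0732
```

Emit:
carry_out:
  targets:
    - {"offset": [0, 0, 0], "rot": [0, 0.976, 0], "fingers": 60}
    - {"offset": [0, 0, 0], "rot": [0, 0.976, 0], "fingers": 60}
    - {"offset": [0, 0, 0], "rot": [0, 0.976, 0], "fingers": 60}
    - {"offset": [0, 0, 0], "rot": [0, 0.976, 0], "fingers": 60}
    - {"offset": [0, 0, 0], "rot": [0, 0.976, 0], "fingers": 60}
    - {"offset": [0, 0, 0], "rot": [0, 0.976, 0], "fingers": 60}
    - {"offset": [0, 0, 0], "rot": [0, 0.976, 0], "fingers": 60}
    - {"offset": [0, 0, 0], "rot": [0, 0.976, 0], "fingers": 60}

```text
time_s: 2.25
tcp_pos: [0.4652, 0.3332, 0.2791]
ee_rot: [-0.698, 0.698, 0.112, -0.113]
force: [0.5, 0.1, -0.5]
width: 0.0511
```

Emit:
carry_out:
  targets:
    - {"offset": [0, 0, 0], "rot": [0, 0.976, 0], "fingers": 60}
    - {"offset": [0, 0, 0], "rot": [0, 0.976, 0], "fingers": 60}
    - {"offset": [0, 0, 0], "rot": [0, 0.976, 0], "fingers": 60}
    - {"offset": [0, 0, 0], "rot": [0, 0.976, 0], "fingers": 60}
    - {"offset": [0, 0, 0], "rot": [0, 0.976, 0], "fingers": 60}
    - {"offset": [0, 0, 0], "rot": [0, 0.976, 0], "fingers": 60}
    - {"offset": [0, 0, 0], "rot": [0, 0.976, 0], "fingers": 60}
    - {"offset": [0, 0, 0], "rot": [0, 0.976, 0], "fingers": 60}

```text
time_s: 3.05
tcp_pos: [0.4652, 0.3332, 0.2791]
ee_rot: [-0.674, 0.674, -0.215, 0.215]
force: [-0.5, 0.2, 0.6]
width: 0.0513
```

```bash
cat >> h.py <<'E'
def st():
    s=manip.observe(); Rt=toolrot(s); print("t",round(float(s["time_s"]),2),"tcp",np.round(s["tcp_pos"],4),"xang",np.degrees(np.arctan2(Rt[1,0],Rt[0,0])).round(2),"ydir",Rt[:,1].round(3),"F",np.round(s["force"],2),"M",np.round(s["torque"],2),"w",round(float(s["width"]),4)); return s
E
python3 - <<'E'
from h import *
s=st();print(s["joint_pos"].round(2))
snap("wrist","w1")
import pickle;pickle.dump(s,open("pics/w1.pkl","wb"))
E
```

```text
t 3.05 tcp [0.4652 0.3332 0.2791] xang -35.37 ydir [-0. -0. -1.] F [-0.49  0.24  0.58] M [-0.04  0.03  0.04] w 0.0513
[-1.16  0.23  0.51  1.81 -0.12  1.13 -1.23]
```

View pics/w1.png

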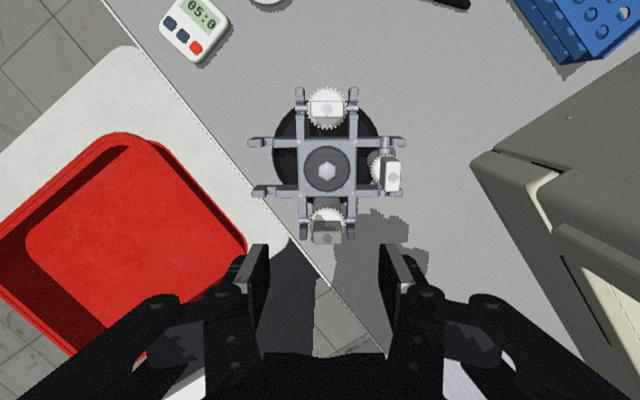

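```bash
python3 - <<'E'
from h import *
crop("pics/w1.png","w1c",(230,75,430,255),4)
import pickle
s=pickle.load(open("pics/w1.pkl","rb"))
a=np.radians(-35.0);C=np.array([.469,.3345,0])
def pt(ang,r,z): return C+np.array([r*np.cos(ang),r*np.sin(ang),z])
P=[pt(0,0,.115)]+[pt(a+k*np.pi/2,.058,.14) for k in range(4)]
print(wproj(P,s).round(1))
E
```

```text
[[325.4 175.7]
 [390.9 181.5]
 [325.3 114.5]
 [260.2 182.2]
 [325.8 242. ]]
```

View pics/w1c.png

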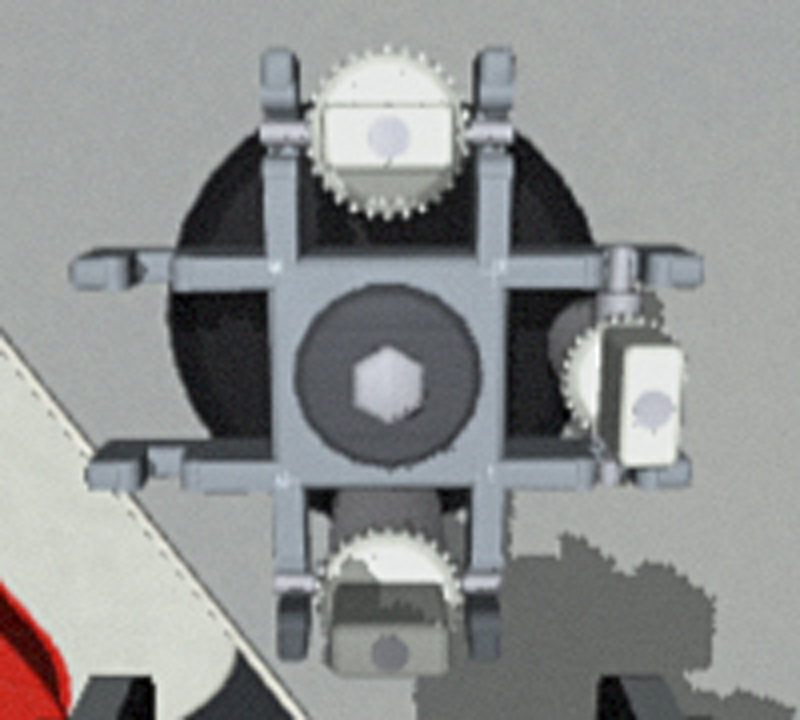

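```bash
python3 - <<'E'
from h import *
import pickle
from scipy.optimize import least_squares
s=pickle.load(open("pics/w1.pkl","rb"))
f=lambda p:(p[0]/4+230,p[1]/4+75)
g=lambda p:(p[0]/6+205,p[1]/6+195)
W={"n":(388,385),"u":(388,136),"o":(653,408),"d":(390,652)}
T={"n":(287,278),"u":(192,208),"o":(348,184),"d":(378,345)}
# bar top centers two-view
for k in W: 
    if k!="n":
        pass
    x,e=tri([wray(f(W[k]),s),ray("top",g(T[k]))]); print(k,x.round(4),np.round(e,4))
def model(p):
    C=np.array([p[0],p[1],p[2]]);a=p[3]
    pt=lambda an,r,z:C+np.array([r*np.cos(an),r*np.sin(an),z])
    return {"n":pt(0,0,.115),"o":pt(a,.058,.14),"u":pt(a+np.pi/2,.058,.14),"d":pt(a-np.pi/2,.058,.14)}
def res(p):
    m=model(p);return np.concatenate([wproj(m[k],s)[0]-f(W[k]) for k in W])
r=least_squares(res,[.469,.3345,0,-.61]);print(r.x,np.degrees(r.x[3]),r.fun.round(2))
E
```

```text
n [0.4704 0.3359 0.1043] [0.0013 0.0013]
u [0.5046 0.3848 0.1149] [0.0015 0.0015]
o [0.5178 0.3024 0.1348] [0.0028 0.0028]
d [0.4355 0.2847 0.1261] [0.0006 0.0006]
[ 0.47280221  0.33725801  0.00106418 -0.61082393] -34.99763314180483 [ 0.01  0.12  0.1  -0.02 -0.08 -0.16 -0.04  0.07]
```

Emit:
carry_out:
  targets:
    - {"offset": [0.031, 0.04, 0.004], "rot": [0, -0.054, 0], "fingers": 42}
    - {"offset": [0.031, 0.04, 0.004], "rot": [0, 0, 0], "fingers": 42}
    - {"offset": [0.031, 0.04, 0.004], "rot": [0, 0, 0], "fingers": 42}
    - {"offset": [0.031, 0.04, 0.004], "rot": [0, 0, 0], "fingers": 42}
    - {"offset": [0, 0, 0], "rot": [0, 0, 0], "fingers": 42}

```text
time_s: 3.6
tcp_pos: [0.5211, 0.3023, 0.1967]
ee_rot: [-0.674, 0.676, -0.211, 0.211]
force: [-0.6, 0.1, -0.1]
width: 0.0359
```

```bash
python3 - <<'E'
from h import *
import pickle
s=st();snap("wrist","w2");pickle.dump(s,open("pics/w2.pkl","wb"))
E
```

```text
t 3.6 tcp [0.5211 0.3023 0.1967] xang -34.72 ydir [-0.002 -0.003 -1.   ] F [-0.56  0.1  -0.13] M [-0.01  0.06 -0.01] w 0.0359
```

View pics/w2.png

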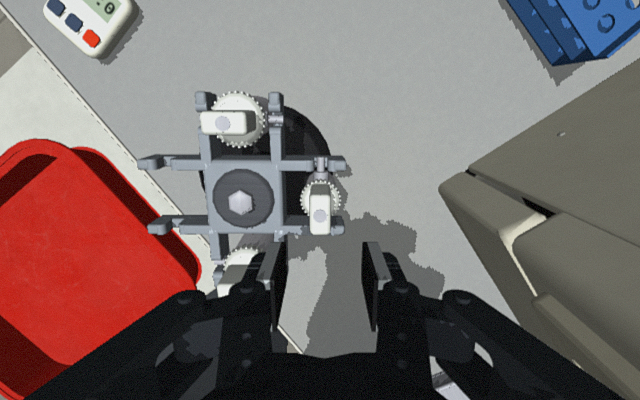

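```bash
python3 - <<'E'
from h import *
crop("pics/w2.png","w2c",(190,85,390,285),4)
E
```

```text
(no output)
```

View pics/w2c.png

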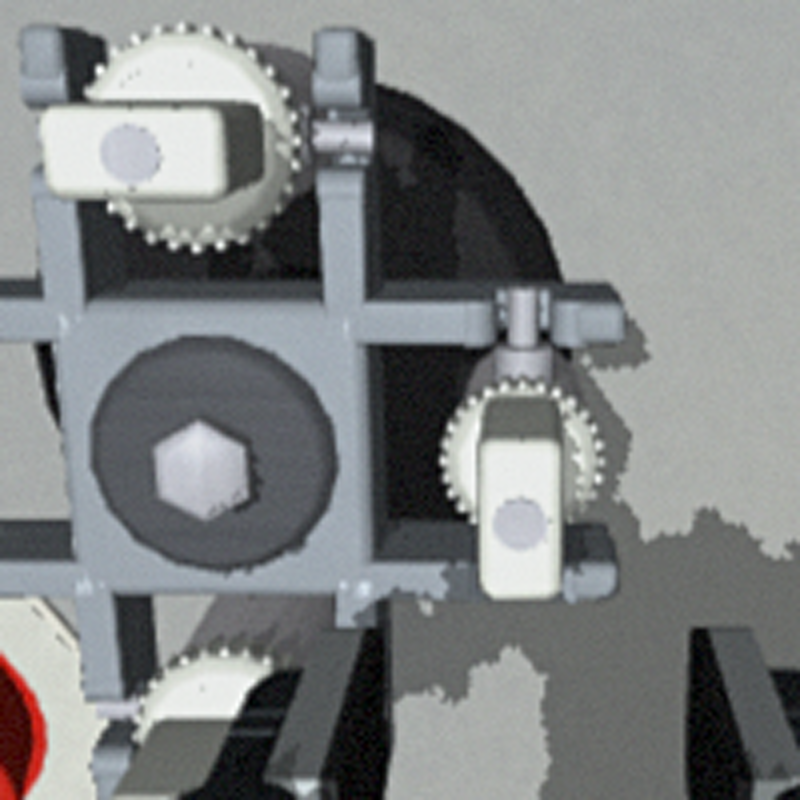

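```bash
python3 - <<'E'
from h import *
import pickle
from scipy.optimize import least_squares
s1=pickle.load(open("pics/w1.pkl","rb"));s2=pickle.load(open("pics/w2.pkl","rb"))
f=lambda p:(p[0]/4+230,p[1]/4+75); f2=lambda p:(p[0]/4+190,p[1]/4+85)
W={"n":(388,385),"u":(388,136),"o":(653,408),"d":(390,652)}
V={"n":(203,471),"u":(131,152),"o":(519,521)}
for k in V:
    x,e=tri([wray(f(W[k]),s1),wray(f2(V[k]),s2)]); print(k,x.round(4),np.round(e,4))
def model(p):
    C=np.array([p[0],p[1],p[2]]);a=p[3]
    pt=lambda an,r,z:C+np.array([r*np.cos(an),r*np.sin(an),z])
    return {"n":pt(0,0,.115),"o":pt(a,.058,.14),"u":pt(a+np.pi/2,.058,.14),"d":pt(a-np.pi/2,.058,.14)}
def res(p,both=1):
    m=model(p);r=[]
    if both!=2: r+=[wproj(m[k],s1)[0]-f(W[k]) for k in W]
    if both: r+=[wproj(m[k],s2)[0]-f2(V[k]) for k in V]
    return np.concatenate(r)
for b in (0,1,2):
    r=least_squares(res,[.469,.3345,0,-.61],args=(b,));print(r.x.round(4),np.degrees(r.x[3]),r.fun.round(2)); m=model(r.x); print(m["o"].round(4))
E
```

```text
n [0.4725 0.3368 0.1128] [0. 0.]
u [0.506  0.3848 0.1403] [0. 0.]
o [0.5203 0.3041 0.1411] [0.0002 0.0002]
[ 0.4728  0.3372  0.0011 -0.6108] -34.99766197654784 [ 0.01  0.12  0.1  -0.02 -0.08 -0.16 -0.04  0.07]
[0.5203 0.304  0.1411]
[ 4.728e-01  3.371e-01  1.000e-04 -6.099e-01] -34.943376478680236 [ 0.07 -0.    0.11  0.05 -0.23 -0.37  0.08 -0.26 -0.76  0.38  0.28  0.13
  0.36 -0.08]
[0.5203 0.3039 0.1401]
[ 4.727e-01  3.372e-01 -4.000e-04 -6.088e-01] -34.88413876001902 [-0.68  0.23  0.31  0.14  0.27 -0.36]
[0.5203 0.304  0.1396]
```

Emit:
carry_out:
  targets:
    - {"offset": [-0.003, 0.04, 0.002], "rot": [0, 0.03, 0], "fingers": 42}
    - {"offset": [0, 0.04, 0], "rot": [0, 0, 0], "fingers": 42}
    - {"offset": [0, 0.04, 0], "rot": [0, 0, 0], "fingers": 42}
    - {"offset": [0, 0, 0], "rot": [0, 0, 0], "fingers": 42}

```text
time_s: 4.05
tcp_pos: [0.5188, 0.3061, 0.1381]
ee_rot: [-0.674, 0.675, -0.212, 0.211]
force: [-0.6, 0.2, 0.8]
width: 0.0357
```

```bash
python3 - <<'E'
from h import *
st();snap("wrist","w3",(200,100,400,300),4)
E
```

```text
t 4.05 tcp [0.5188 0.3061 0.1381] xang -34.83 ydir [-0.002 -0.001 -1.   ] F [-0.63  0.24  0.75] M [ 0.02  0.01 -0.02] w 0.0357
```

View pics/w3.png

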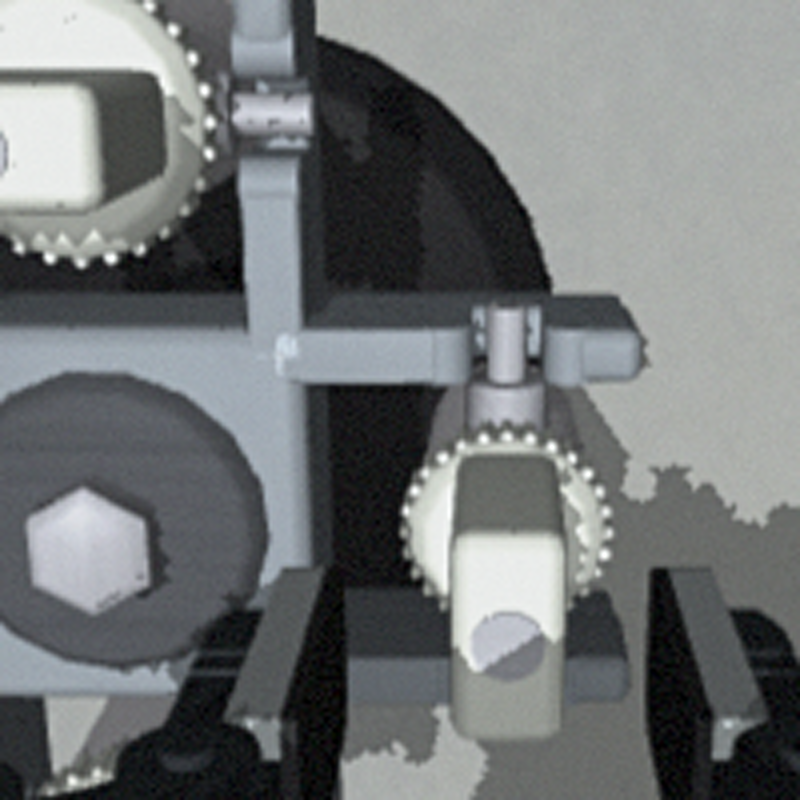

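Emit:
carry_out:
  targets:
    - {"offset": [0.005, 0.026, -0.002], "rot": [0, 0, 0], "fingers": 42}
    - {"offset": [0, 0.026, 0], "rot": [0, 0, 0], "fingers": 42}
    - {"offset": [0, 0, 0], "rot": [0, 0, 0], "fingers": 42}

```text
time_s: 4.4
tcp_pos: [0.5211, 0.303, 0.1119]
ee_rot: [-0.674, 0.675, -0.213, 0.212]
force: [-0.0, -0.4, -0.5]
width: 0.0356
```

```bash
python3 - <<'E'
from h import *
st();snap("wrist","w4",(200,150,400,350),4)
E
```

```text
t 4.4 tcp [0.5211 0.303  0.1119] xang -34.95 ydir [-0.002 -0.001 -1.   ] F [-0.02 -0.37 -0.47] M [-0.    0.03  0.  ] w 0.0356
```

View pics/w4.png

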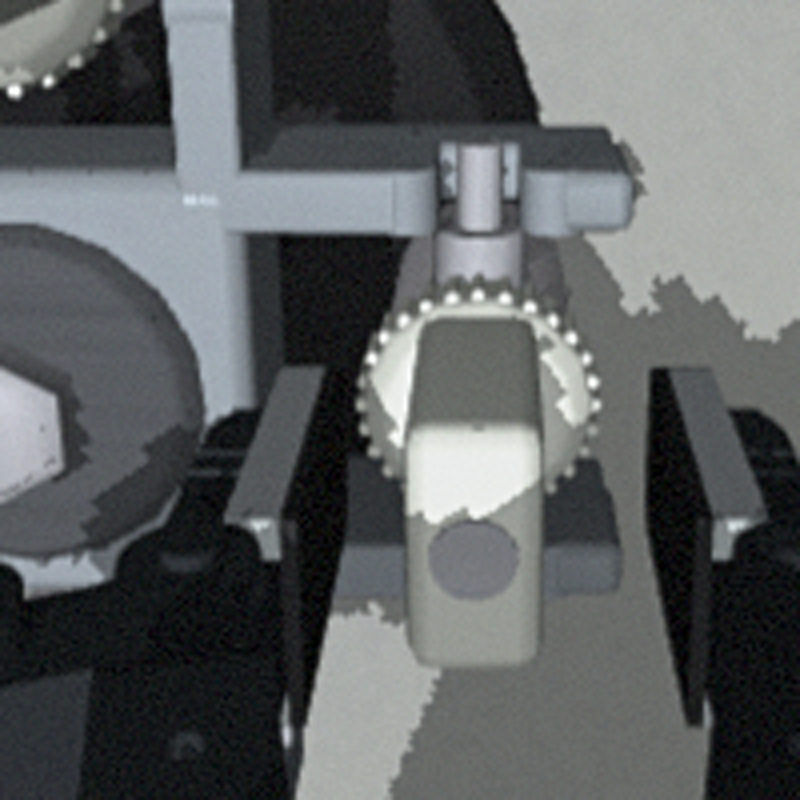

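Emit:
carry_out:
  targets:
    - {"offset": [-0.003, 0, 0.001], "rot": [0, 0, 0], "fingers": 30}
    - {"offset": [0, 0, 0], "rot": [0, 0, 0], "fingers": 20}
    - {"offset": [0, 0, 0], "rot": [0, 0, 0], "fingers": 8}
    - {"offset": [0, 0, 0], "rot": [0, 0, 0], "fingers": 8}
    - {"offset": [0, 0, 0], "rot": [0, 0, 0], "fingers": 8}
    - {"offset": [0, 0, 0], "rot": [0, 0, 0], "fingers": 8}
  force: 40

```text
time_s: 5.05
tcp_pos: [0.5211, 0.305, 0.1137]
ee_rot: [0.675, -0.674, 0.212, -0.212]
force: [-2.8, 1.0, 7.1]
width: 0.0133
```

```bash
python3 - <<'E'
from h import *
st();snap("wrist","w5",(200,150,400,350),4)
E
```

```text
t 5.05 tcp [0.5211 0.305  0.1137] xang -34.95 ydir [ 0.     0.001 -1.   ] F [-2.76  1.    7.13] M [0.26 0.38 0.04] w 0.0133
```

View pics/w5.png

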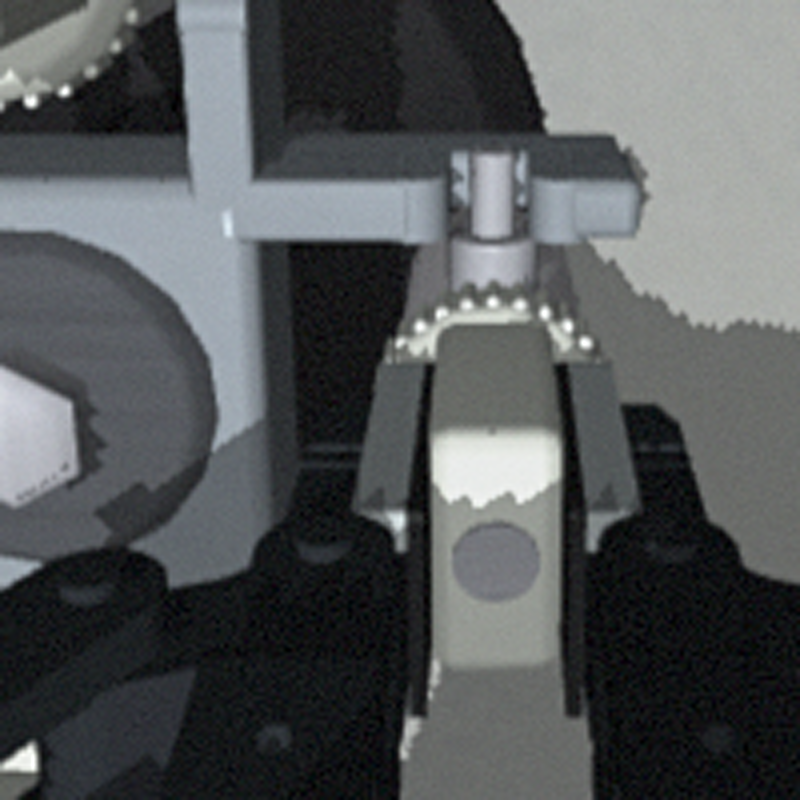

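Emit:
carry_out:
  targets:
    - {"offset": [0, -0.01, 0], "rot": [0, 0, 0], "fingers": 8}
    - {"offset": [0, -0.02, 0], "rot": [0, 0, 0], "fingers": 8}
    - {"offset": [0, -0.04, 0], "rot": [0, 0, 0], "fingers": 8}
    - {"offset": [0, -0.05, 0], "rot": [0, 0, 0], "fingers": 8}
    - {"offset": [0, -0.06, 0], "rot": [0, 0, 0], "fingers": 8}
    - {"offset": [0, -0.06, 0], "rot": [0, 0, 0], "fingers": 8}
    - {"offset": [0, 0, 0], "rot": [0, 0, 0], "fingers": 8}
    - {"offset": [0, 0, 0], "rot": [0, 0, 0], "fingers": 8}

```text
time_s: 5.9
tcp_pos: [0.5211, 0.3047, 0.2341]
ee_rot: [0.675, -0.674, 0.212, -0.213]
force: [-0.4, 0.0, -1.6]
width: 0.0129
```

```bash
python3 - <<'E'
from h import *
st();snap("wrist","w6"); 
snap("top","t6",(340,200,440,290),6)
crop("pics/scene0.png","s6",(300,225,390,290),8)
E
```

```text
t 5.9 tcp [0.5211 0.3047 0.2341] xang -34.96 ydir [ 0.001  0.001 -1.   ] F [-0.39  0.03 -1.61] M [-0.01  0.04 -0.01] w 0.0129
```

View pics/w6.png

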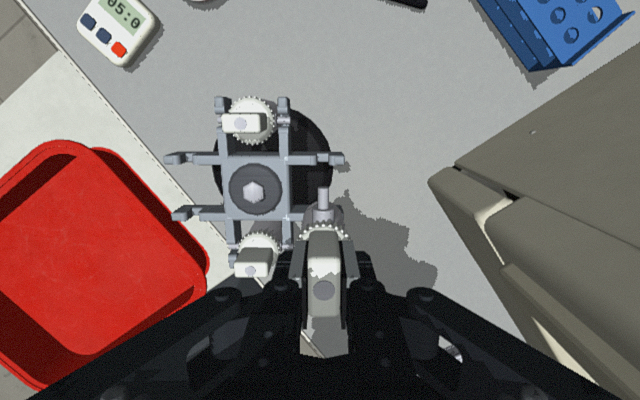

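View pics/t6.png

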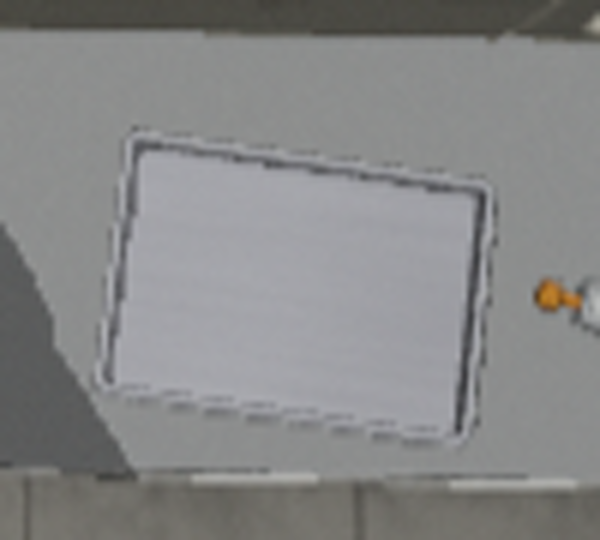

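View pics/s6.png

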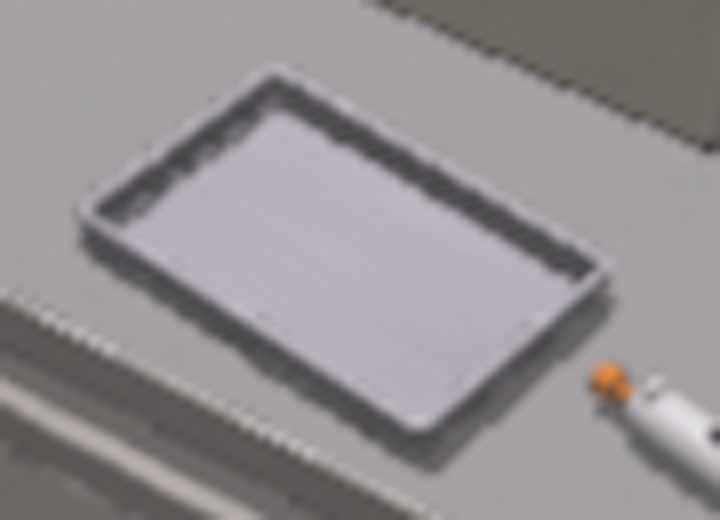

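```bash
python3 - <<'E'
from h import *
g=lambda p:(p[0]/6+340,p[1]/6+200); h=lambda p:(p[0]/8+300,p[1]/8+225)
T=[(132,135),(490,185),(462,440),(100,388)]
S=[(275,70),(608,268),(420,432),(85,215)]
X=[]
for a,b in zip(T,S):
    x,e=tri([ray("top",g(a)),ray("scene",h(b))]);X.append(x);print(x.round(4),np.round(e,4))
    print("   top",atz("top",g(a),.025).round(4),"scene",atz("scene",h(b),.025).round(4))
X=np.array(X);print(X.mean(0), np.degrees(np.arctan2(*(X[0]-X[1])[[1,0]])))
# analyser base edge
for p in [(380,0),(710,150)]: print("an",atz("scene",h(p),0))
print("an top-view",atz("top",(280,166),.412),atz("top",g((0,25)),0),atz("top",g((600,40)),0))
E
```

```text
[ 0.5469 -0.0088  0.0237] [0.0006 0.0006]
   top [ 0.5464 -0.0082  0.025 ] scene [ 0.5461 -0.01    0.025 ]
[ 0.5235 -0.2055  0.0221] [0.0001 0.0001]
   top [ 0.5231 -0.2047  0.025 ] scene [ 0.5207 -0.2067  0.025 ]
[ 0.3854 -0.188   0.0218] [0.0009 0.0009]
   top [ 0.3848 -0.1865  0.025 ] scene [ 0.3834 -0.19    0.025 ]
[0.409  0.0071 0.0231] [0.0016 0.0016]
   top [0.4079 0.0086 0.025 ] scene [0.4085 0.0048 0.025 ]
[ 0.46621114 -0.09878057  0.02266897] 83.20367377809575
an [ 0.64852126 -0.00843315  0.        ]
an [ 0.64676119 -0.19676802  0.        ]
an top-view [0.62667061 0.22717193 0.412     ] [0.61096792 0.06448926 0.        ] [ 0.60987793 -0.27482891  0.        ]
```

Emit:
carry_out:
  targets:
    - {"offset": [0.013, 0, -0.025], "rot": [0, 0, 0], "fingers": 8}
    - {"offset": [0.027, 0, -0.051], "rot": [0, 0, 0], "fingers": 8}
    - {"offset": [0.027, 0, -0.051], "rot": [0, 0, 0], "fingers": 8}
    - {"offset": [0.027, 0, -0.051], "rot": [0, 0, 0], "fingers": 8}
    - {"offset": [0.027, 0, -0.051], "rot": [0, 0, 0], "fingers": 8}
    - {"offset": [0.027, 0, -0.051], "rot": [0, 0, 0], "fingers": 8}
    - {"offset": [0.027, 0, -0.051], "rot": [0, 0, 0], "fingers": 8}
    - {"offset": [0.027, 0, -0.051], "rot": [0, 0, 0], "fingers": 8}

```text
time_s: 6.8
tcp_pos: [0.4933, 0.0881, 0.2326]
ee_rot: [-0.674, 0.675, -0.213, 0.212]
force: [-0.2, -0.5, -1.2]
width: 0.0132
```

Emit:
carry_out:
  targets:
    - {"offset": [0.027, 0, -0.051], "rot": [0, 0, 0], "fingers": 8}
    - {"offset": [0.027, 0, -0.051], "rot": [0, 0, 0], "fingers": 8}
    - {"offset": [0.027, 0, -0.051], "rot": [0, 0, 0], "fingers": 8}
    - {"offset": [0.027, 0, -0.051], "rot": [0, 0, 0], "fingers": 8}
    - {"offset": [0.027, 0, -0.051], "rot": [0, 0, 0], "fingers": 8}
    - {"offset": [0.027, 0, -0.051], "rot": [0, 0, 0], "fingers": 8}
    - {"offset": [0.027, 0, -0.051], "rot": [0, 0, 0], "fingers": 8}
    - {"offset": [0.027, 0, -0.051], "rot": [0, 0, 0], "fingers": 8}

```text
time_s: 7.6
tcp_pos: [0.4646, -0.1405, 0.2328]
ee_rot: [-0.674, 0.674, -0.213, 0.212]
force: [1.1, -0.1, -1.9]
width: 0.0133
```

Emit:
carry_out:
  targets:
    - {"offset": [0.013, 0.02, -0.025], "rot": [0, 0, 0], "fingers": 8}
    - {"offset": [0, 0.03, 0], "rot": [0, 0, 0], "fingers": 8}
    - {"offset": [0, 0.05, 0], "rot": [0, 0, 0], "fingers": 8}
    - {"offset": [0, 0.06, 0], "rot": [0, 0, 0], "fingers": 8}
    - {"offset": [0, 0.06, 0], "rot": [0, 0, 0], "fingers": 8}
    - {"offset": [0, 0, 0], "rot": [0, 0, 0], "fingers": 8}

```text
time_s: 8.2
tcp_pos: [0.461, -0.153, 0.1203]
ee_rot: [-0.674, 0.675, -0.215, 0.211]
force: [-0.7, -0.1, -0.6]
width: 0.0135
```

```bash
python3 - <<'E'
from h import *
st();snap("wrist","w7")
E
```

```text
t 8.2 tcp [ 0.461  -0.153   0.1203] xang -35.01 ydir [-0.007 -0.    -1.   ] F [-0.74 -0.06 -0.58] M [ 0.04 -0.03 -0.02] w 0.0135
```

View pics/w7.png

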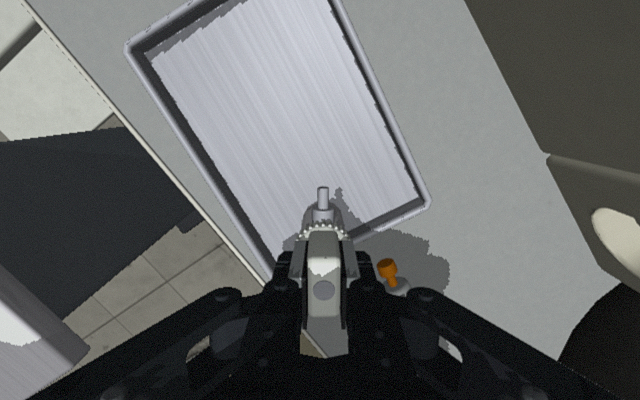

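```bash
python3 - <<'E'
from h import *
s=st()
for uv in [(428,203),(130,45)]: print(watz(uv,s,.025))
E
```

```text
t 8.25 tcp [ 0.4622 -0.1534  0.1222] xang -35.04 ydir [-0.004 -0.001 -1.   ] F [ 0.64 -0.1  -0.92] M [-0.02  0.01  0.01] w 0.0132
[ 0.52629234 -0.20261222  0.025     ]
[0.41748113 0.00969024 0.025     ]
```

Emit:
carry_out:
  targets:
    - {"offset": [0, 0.04, 0], "rot": [0, 0, 0], "fingers": 8}
    - {"offset": [0, 0.035, 0], "rot": [0, 0, 0], "fingers": 8}
    - {"offset": [0, 0.02, 0], "rot": [0, 0, 0], "fingers": 8}
    - {"offset": [0, 0.008, 0], "rot": [0, 0, 0], "fingers": 8}
    - {"offset": [0, 0, 0], "rot": [0, 0, 0], "fingers": 8}
    - {"offset": [0, 0, 0], "rot": [0, 0, 0], "fingers": 8}

```text
time_s: 8.85
tcp_pos: [0.4645, -0.1529, 0.0726]
ee_rot: [0.675, -0.674, 0.212, -0.213]
force: [-0.2, 0.3, -1.3]
width: 0.0135
```

Emit:
carry_out:
  targets:
    - {"offset": [0, 0.003, 0], "rot": [0, 0, 0], "fingers": 8}
    - {"offset": [0, 0, 0], "rot": [0, 0, 0], "fingers": 8}

```text
time_s: 9.05
tcp_pos: [0.4643, -0.1527, 0.0706]
ee_rot: [0.675, -0.674, 0.212, -0.213]
force: [0.5, -0.7, -2.4]
width: 0.0132
```

Emit:
carry_out:
  targets:
    - {"offset": [0, 0.003, 0], "rot": [0, 0, 0], "fingers": 8}
    - {"offset": [0, 0, 0], "rot": [0, 0, 0], "fingers": 8}

```text
time_s: 9.25
tcp_pos: [0.4641, -0.1527, 0.0688]
ee_rot: [-0.674, 0.674, -0.212, 0.212]
force: [0.7, -0.3, -0.8]
width: 0.013
```

Emit:
carry_out:
  targets:
    - {"offset": [0, 0.003, 0], "rot": [0, 0, 0], "fingers": 8}
    - {"offset": [0, 0, 0], "rot": [0, 0, 0], "fingers": 8}

```text
time_s: 9.45
tcp_pos: [0.464, -0.1527, 0.0671]
ee_rot: [-0.674, 0.675, -0.212, 0.212]
force: [-0.3, -0.3, -1.0]
width: 0.0135
```

Emit:
carry_out:
  targets:
    - {"offset": [0, 0.002, 0], "rot": [0, 0, 0], "fingers": 8}
    - {"offset": [0, 0, 0], "rot": [0, 0, 0], "fingers": 8}

```text
time_s: 9.65
tcp_pos: [0.4641, -0.1528, 0.0662]
ee_rot: [-0.674, 0.674, -0.212, 0.212]
force: [0.4, 0.1, -1.1]
width: 0.0135
```

Emit:
carry_out:
  targets:
    - {"offset": [0, 0.002, 0], "rot": [0, 0, 0], "fingers": 8}
    - {"offset": [0, 0, 0], "rot": [0, 0, 0], "fingers": 8}

```text
time_s: 9.85
tcp_pos: [0.464, -0.1528, 0.0652]
ee_rot: [-0.674, 0.674, -0.212, 0.212]
force: [-0.2, -0.7, -1.8]
width: 0.0131
```

Emit:
carry_out:
  targets:
    - {"offset": [0, 0.002, 0], "rot": [0, 0, 0], "fingers": 8}
    - {"offset": [0, 0, 0], "rot": [0, 0, 0], "fingers": 8}

```text
time_s: 10.05
tcp_pos: [0.4643, -0.1529, 0.0648]
ee_rot: [0.675, -0.674, 0.212, -0.213]
force: [-3.4, 1.5, 13.9]
width: 0.0131
```

Emit:
carry_out:
  targets:
    - {"offset": [0, 0.002, 0], "rot": [0, 0, 0], "fingers": 8}
    - {"offset": [0, 0, 0], "rot": [0, 0, 0], "fingers": 8}

```text
time_s: 10.25
tcp_pos: [0.4648, -0.153, 0.0646]
ee_rot: [0.675, -0.674, 0.212, -0.213]
force: [-9.2, 3.3, 39.2]
width: 0.0129
```

Emit:
carry_out:
  targets:
    - {"offset": [0, -0.003, 0], "rot": [0, 0, 0], "fingers": 8}
    - {"offset": [0, 0, 0], "rot": [0, 0, 0], "fingers": 8}

```text
time_s: 10.45
tcp_pos: [0.4643, -0.1529, 0.065]
ee_rot: [0.675, -0.674, 0.212, -0.213]
force: [0.5, 0.3, -2.2]
width: 0.0133
```

Emit:
carry_out:
  targets:
    - {"offset": [0, 0.001, 0], "rot": [0, 0, 0], "fingers": 8}
    - {"offset": [0, 0, 0], "rot": [0, 0, 0], "fingers": 18}
    - {"offset": [0, 0, 0], "rot": [0, 0, 0], "fingers": 22}
    - {"offset": [0, 0, 0], "rot": [0, 0, 0], "fingers": 45}
    - {"offset": [0, 0, 0], "rot": [0, 0, 0], "fingers": 45}
    - {"offset": [0, 0, 0], "rot": [0, 0, 0], "fingers": 45}

```text
time_s: 11.05
tcp_pos: [0.4641, -0.1528, 0.0643]
ee_rot: [-0.674, 0.675, -0.212, 0.212]
force: [0.2, 0.2, 0.5]
width: 0.0381
```

```bash
python3 - <<'E'
from h import *
st();snap("wrist","w8",(200,150,400,350),4)
E
```

```text
t 11.05 tcp [ 0.4641 -0.1528  0.0643] xang -34.96 ydir [-0. -0. -1.] F [0.23 0.22 0.46] M [0.03 0.04 0.05] w 0.0381
```

View pics/w8.png

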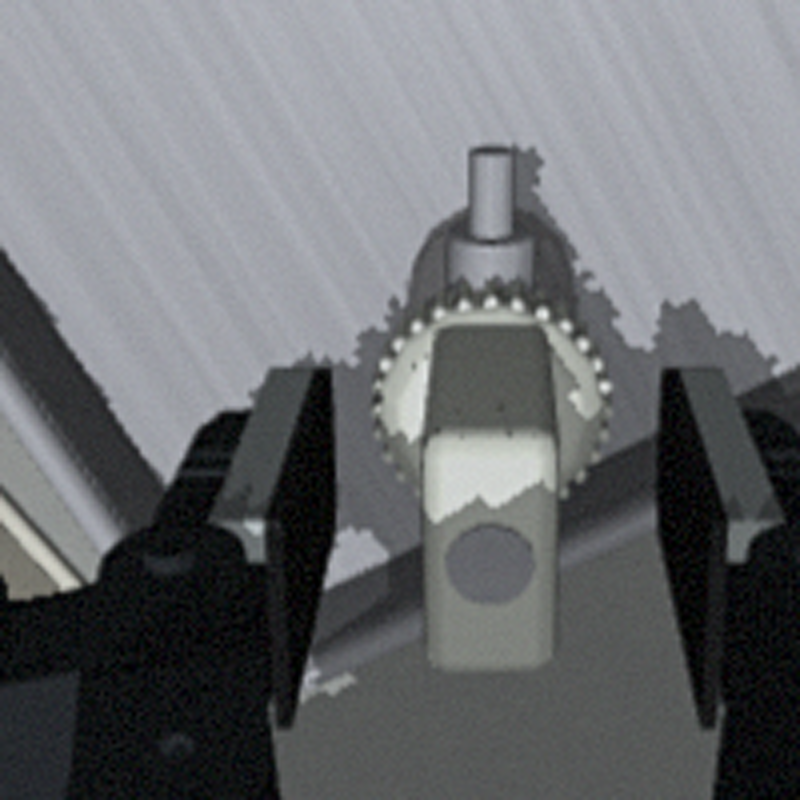

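Emit:
carry_out:
  targets:
    - {"offset": [0, -0.02, 0], "rot": [0, 0, 0], "fingers": 45}
    - {"offset": [0, -0.06, 0], "rot": [0, 0, 0], "fingers": 45}
    - {"offset": [0, -0.09, 0], "rot": [0, 0, 0], "fingers": 45}
    - {"offset": [0, -0.09, 0], "rot": [0, 0, 0], "fingers": 45}
    - {"offset": [0, -0.04, 0], "rot": [0, 0, 0], "fingers": 45}
    - {"offset": [0, 0, 0], "rot": [0, 0, 0], "fingers": 45}

```text
time_s: 11.7
tcp_pos: [0.4655, -0.1531, 0.2175]
ee_rot: [0.675, -0.674, 0.211, -0.214]
force: [-0.1, 0.4, -0.8]
width: 0.0383
```

```bash
python3 - <<'E'
from h import *
st();snap("wrist","w9",(160,100,440,310),2.8)
E
```

```text
t 11.7 tcp [ 0.4655 -0.1531  0.2175] xang -34.96 ydir [ 0.005  0.001 -1.   ] F [-0.06  0.41 -0.76] M [-0.03  0.07  0.01] w 0.0383
```

View pics/w9.png

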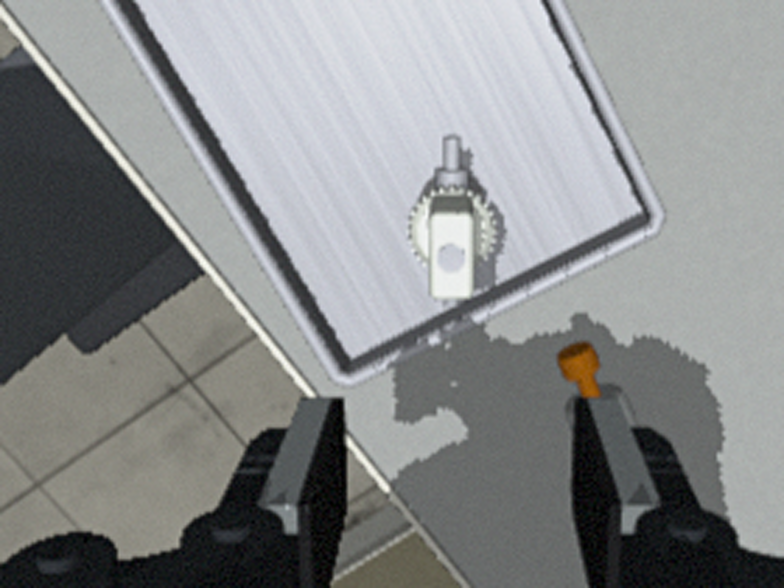

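Emit:
carry_out:
  targets:
    - {"offset": [-0.034, 0, 0.058], "rot": [0, 0, 0], "fingers": 45}
    - {"offset": [-0.034, 0, 0.058], "rot": [0, 0, 0], "fingers": 45}
    - {"offset": [-0.034, 0, 0.058], "rot": [0, 0, 0], "fingers": 45}
    - {"offset": [-0.034, 0, 0.058], "rot": [0, 0, 0], "fingers": 45}
    - {"offset": [-0.034, 0, 0.058], "rot": [0, 0, 0], "fingers": 45}
    - {"offset": [-0.034, 0, 0.058], "rot": [0, 0, 0], "fingers": 45}
    - {"offset": [-0.034, 0, 0.058], "rot": [0, 0, 0], "fingers": 45}
    - {"offset": [-0.034, 0, 0.058], "rot": [0, 0, 0], "fingers": 45}

```text
time_s: 12.55
tcp_pos: [0.4849, 0.1164, 0.2134]
ee_rot: [-0.674, 0.675, -0.213, 0.212]
force: [0.4, -0.3, -0.7]
width: 0.0386
```

Emit:
carry_out:
  targets:
    - {"offset": [-0.034, 0, 0.058], "rot": [0, 0, 0], "fingers": 45}
    - {"offset": [-0.034, 0, 0.058], "rot": [0, 0, 0], "fingers": 45}
    - {"offset": [-0.034, 0, 0.058], "rot": [0, 0, 0], "fingers": 45}
    - {"offset": [-0.034, 0, 0.058], "rot": [0, 0, 0], "fingers": 45}
    - {"offset": [-0.034, 0, 0.058], "rot": [0, 0, 0], "fingers": 45}
    - {"offset": [-0.034, 0, 0.058], "rot": [0, 0, 0], "fingers": 45}
    - {"offset": [-0.034, 0, 0.058], "rot": [0, 0, 0], "fingers": 45}
    - {"offset": [-0.034, 0, 0.058], "rot": [0, 0, 0], "fingers": 45}

```text
time_s: 13.35
tcp_pos: [0.5066, 0.3842, 0.2129]
ee_rot: [-0.674, 0.675, -0.213, 0.212]
force: [0.3, 0.8, -0.5]
width: 0.0385
```

Emit:
carry_out:
  targets:
    - {"offset": [0, 0, 0], "rot": [0, -0.935, 0], "fingers": 45}
    - {"offset": [0, 0, 0], "rot": [0, -0.935, 0], "fingers": 45}
    - {"offset": [0, 0, 0], "rot": [0, -0.935, 0], "fingers": 45}
    - {"offset": [0, 0, 0], "rot": [0, -0.935, 0], "fingers": 45}
    - {"offset": [0, 0, 0], "rot": [0, -0.935, 0], "fingers": 45}
    - {"offset": [0, 0, 0], "rot": [0, -0.935, 0], "fingers": 45}
    - {"offset": [0, 0, 0], "rot": [0, -0.935, 0], "fingers": 45}

```text
time_s: 14.05
tcp_pos: [0.5066, 0.3827, 0.2129]
ee_rot: [-0.704, 0.705, 0.063, -0.064]
force: [-0.1, 0.6, -0.2]
width: 0.0384
```

Emit:
carry_out:
  targets:
    - {"offset": [0, 0, 0], "rot": [0, -0.935, 0], "fingers": 45}
    - {"offset": [0, 0, 0], "rot": [0, -0.935, 0], "fingers": 45}
    - {"offset": [0, 0, 0], "rot": [0, -0.935, 0], "fingers": 45}
    - {"offset": [0, 0, 0], "rot": [0, -0.935, 0], "fingers": 45}
    - {"offset": [0, 0, 0], "rot": [0, -0.935, 0], "fingers": 45}
    - {"offset": [0, 0, 0], "rot": [0, -0.935, 0], "fingers": 45}
    - {"offset": [0, 0, 0], "rot": [0, -0.935, 0], "fingers": 45}
    - {"offset": [0, 0, 0], "rot": [0, 0, 0], "fingers": 45}

```text
time_s: 14.85
tcp_pos: [0.5067, 0.3827, 0.213]
ee_rot: [-0.627, 0.627, 0.326, -0.328]
force: [-0.1, -0.3, -0.1]
width: 0.0386
```

```bash
python3 - <<'E'
from h import *
import pickle
s=st();print(s["joint_pos"].round(2));snap("wrist","w10");pickle.dump(s,open("pics/w10.pkl","wb"))
E
```

```text
t 14.85 tcp [0.5067 0.3827 0.213 ] xang 55.14 ydir [-0.002 -0.001 -1.   ] F [-0.13 -0.34 -0.08] M [ 0.02 -0.02  0.02] w 0.0386
[-0.9   0.38  0.2   1.73 -0.09  1.05  0.29]
```

View pics/w10.png

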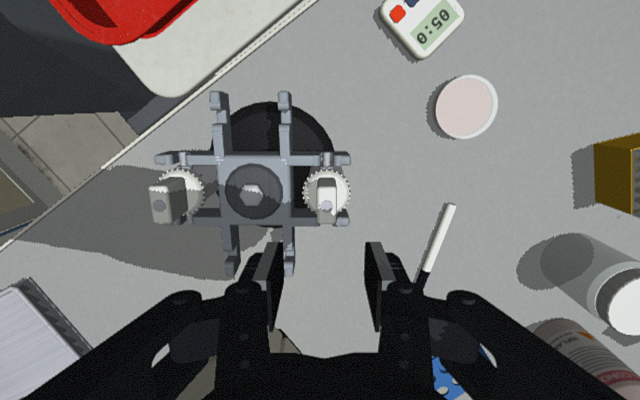

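```bash
python3 - <<'E'
from h import *
crop("pics/w10.png","w10c",(140,80,360,290),3.6)
E
```

```text
(no output)
```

View pics/w10c.png

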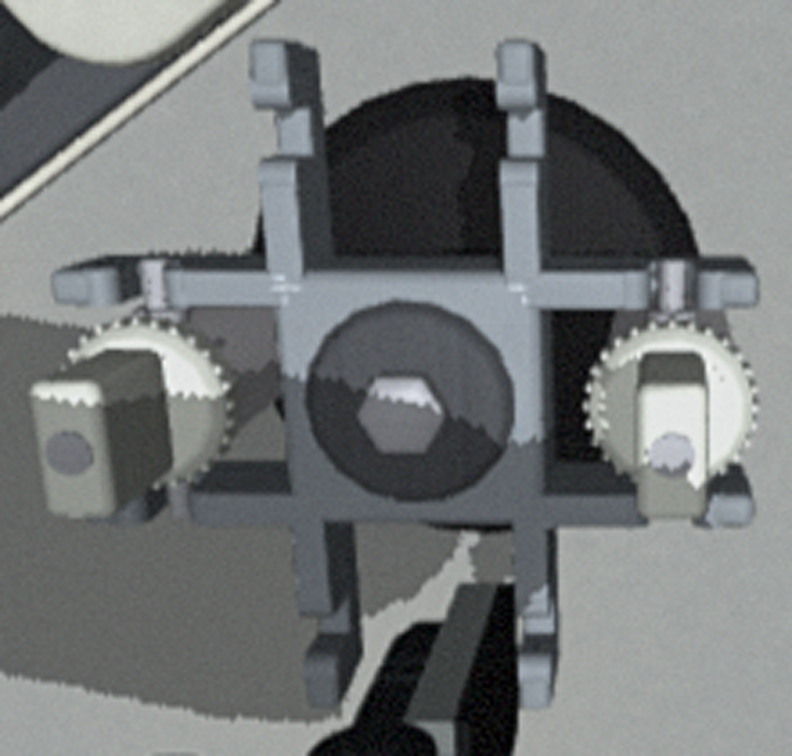

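```bash
python3 - <<'E'
from h import *
import pickle
from scipy.optimize import least_squares
s1=pickle.load(open("pics/w1.pkl","rb"));s2=pickle.load(open("pics/w2.pkl","rb"));s3=pickle.load(open("pics/w10.pkl","rb"))
f=lambda p:(p[0]/4+230,p[1]/4+75); f2=lambda p:(p[0]/4+190,p[1]/4+85); f3=lambda p:(p[0]/3.6+140,p[1]/3.6+80)
W={"n":(388,385),"u":(388,136),"d":(390,652)}
V={"n":(203,471),"u":(131,152)}
X={"n":(400,414),"u":(672,452),"d":(70,453)}
for k in W:
    print(k,tri([wray(f(W[k]),s1),wray(f3(X[k]),s3)]))
def model(p):
    C=np.array([p[0],p[1],p[2]]);a=p[3]
    pt=lambda an,r,z:C+np.array([r*np.cos(an),r*np.sin(an),z])
    return {"n":pt(0,0,.115),"o":pt(a,.058,.14),"u":pt(a+np.pi/2,.058,.14),"d":pt(a-np.pi/2,.058,.14)}
def res(p,b):
    m=model(p);r=[]
    if b<2: r+=[wproj(m[k],s1)[0]-f(W[k]) for k in W]+[wproj(m[k],s2)[0]-f2(V[k]) for k in V]
    if b>0: r+=[wproj(m[k],s3)[0]-f3(X[k]) for k in X]
    return np.concatenate(r)
for b in (0,1,2):
    r=least_squares(res,[.469,.3345,0,-.61],args=(b,));print(r.x.round(4),np.degrees(r.x[3]),r.fun.round(2)); m=model(r.x); print(m["u"].round(4),m["d"].round(4))
E
```

```text
n (array([0.47213426, 0.33796757, 0.1160678 ]), [np.float64(0.0004922808525788139), np.float64(0.0004922808525788096)])
u (array([0.50512893, 0.38537517, 0.14248925]), [np.float64(0.0003447105706101612), np.float64(0.00034471057061016385)])
d (array([0.43948155, 0.29111557, 0.14317612]), [np.float64(0.000503996978808187), np.float64(0.0005039969788083036)])
[ 4.718e-01  3.374e-01 -2.000e-04 -6.070e-01] -34.77891946158921 [ 0.12 -0.11 -0.03  0.02  0.31 -0.43 -0.58  0.25  0.22  0.12]
[0.5049 0.385  0.1398] [0.4387 0.2897 0.1398]
[ 4.723e-01  3.376e-01  6.000e-04 -6.059e-01] -34.715679344028246 [ 0.43 -0.39  0.24 -0.5   0.69 -0.53 -0.49 -0.    0.15 -0.53 -0.79  0.3
 -0.49 -0.43 -0.51 -0.5 ]
[0.5053 0.3852 0.1406] [0.4393 0.2899 0.1406]
[ 0.4727  0.3379  0.0007 -0.6055] -34.69495711599865 [-0.24  0.51  0.14 -0.22  0.07 -0.23]
[0.5057 0.3855 0.1407] [0.4397 0.2902 0.1407]
```

Emit:
carry_out:
  targets:
    - {"offset": [0.003, 0.04, 0.005], "rot": [0, 0, 0], "fingers": 42}
    - {"offset": [0, 0.05, 0], "rot": [0, 0, 0], "fingers": 42}
    - {"offset": [0, 0.04, 0], "rot": [0, 0, 0], "fingers": 42}
    - {"offset": [0, 0.016, 0], "rot": [0, 0, 0], "fingers": 42}
    - {"offset": [0, 0, 0], "rot": [0, 0, 0], "fingers": 42}
    - {"offset": [0, 0, 0], "rot": [0, 0, 0], "fingers": 42}

```text
time_s: 15.5
tcp_pos: [0.5061, 0.3862, 0.1419]
ee_rot: [0.627, -0.627, -0.326, 0.326]
force: [-0.2, -0.0, 0.6]
width: 0.0363
```

```bash
python3 - <<'E'
from h import *
st();snap("wrist","w11",(200,150,400,350),4)
E
```

```text
t 15.5 tcp [0.5061 0.3862 0.1419] xang 54.97 ydir [ 0.  0. -1.] F [-0.16 -0.    0.56] M [-0.02 -0.01  0.02] w 0.0363
```

View pics/w11.png

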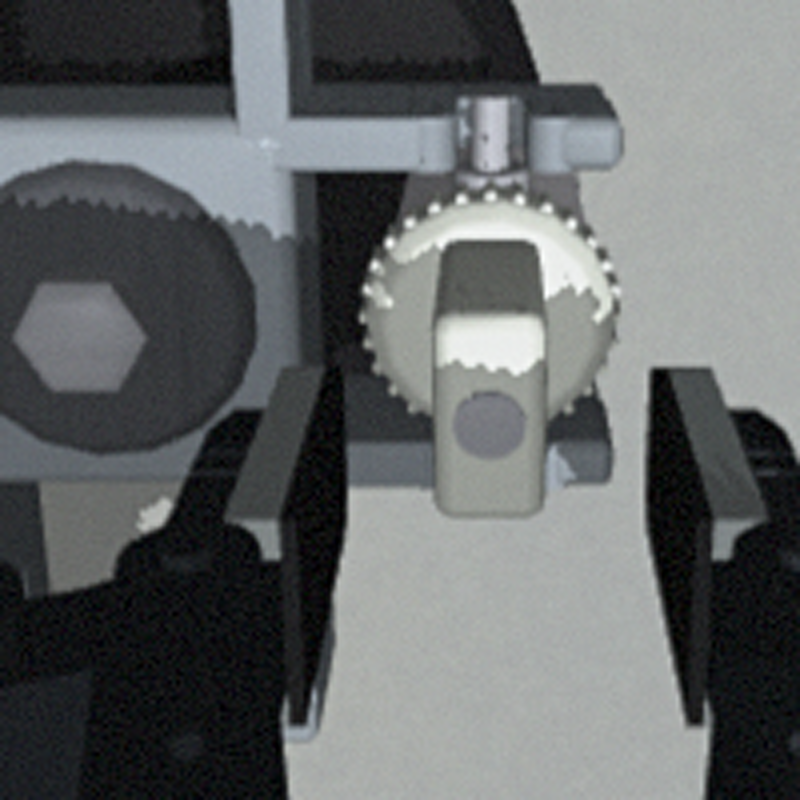

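Emit:
carry_out:
  targets:
    - {"offset": [-0.002, 0.03, 0], "rot": [0, 0, 0], "fingers": 42}
    - {"offset": [0, 0.02, 0], "rot": [0, 0, 0], "fingers": 42}
    - {"offset": [0, 0, 0], "rot": [0, 0, 0], "fingers": 30}
    - {"offset": [0, 0, 0], "rot": [0, 0, 0], "fingers": 20}
    - {"offset": [0, 0, 0], "rot": [0, 0, 0], "fingers": 8}
    - {"offset": [0, 0, 0], "rot": [0, 0, 0], "fingers": 8}
    - {"offset": [0, 0, 0], "rot": [0, 0, 0], "fingers": 8}
    - {"offset": [0, 0, 0], "rot": [0, 0, 0], "fingers": 8}
  force: 70

```text
time_s: 16.35
tcp_pos: [0.5054, 0.3853, 0.1165]
ee_rot: [0.627, -0.627, -0.327, 0.327]
force: [1.1, 1.0, -1.5]
width: 0.0125
```

```bash
python3 - <<'E'
from h import *
st();snap("wrist","w12",(200,150,400,350),4)
E
```

```text
t 16.35 tcp [0.5054 0.3853 0.1165] xang 55.04 ydir [ 0.  0. -1.] F [ 1.05  1.02 -1.48] M [ 0.27 -0.31  0.08] w 0.0125
```

View pics/w12.png

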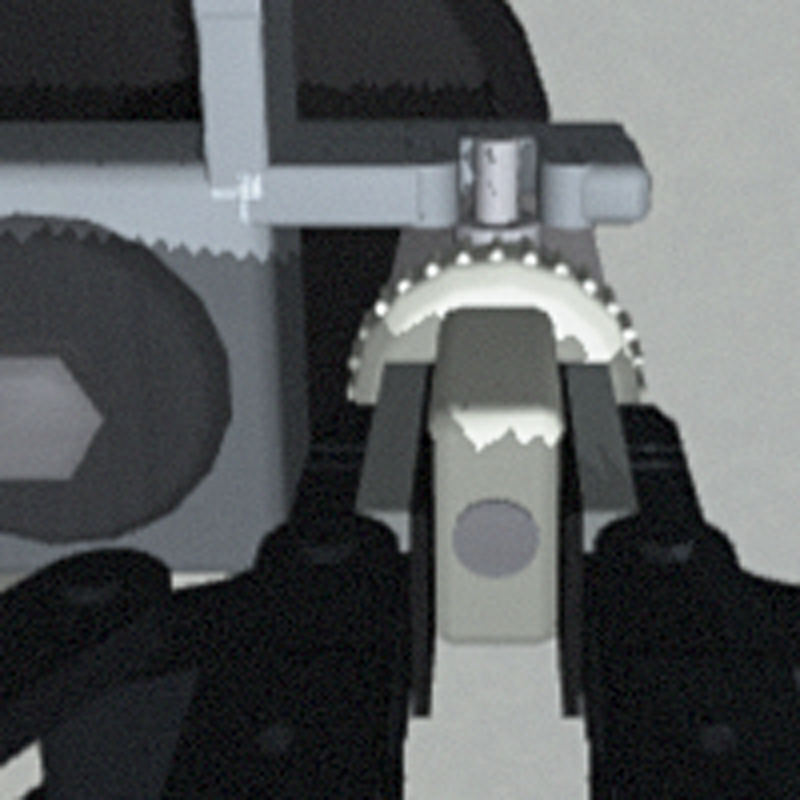

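Emit:
carry_out:
  targets:
    - {"offset": [0, -0.008, 0], "rot": [0, 0, 0], "fingers": 8}
    - {"offset": [0, -0.02, 0], "rot": [0, 0, 0], "fingers": 8}
    - {"offset": [0, -0.045, 0], "rot": [0, 0, 0], "fingers": 8}
    - {"offset": [0, -0.06, 0], "rot": [0, 0, 0], "fingers": 8}
    - {"offset": [0, -0.06, 0], "rot": [0, 0, 0], "fingers": 8}
    - {"offset": [0, -0.037, 0], "rot": [0, 0, 0], "fingers": 8}
    - {"offset": [0, 0, 0], "rot": [0, 0, 0], "fingers": 8}
    - {"offset": [0, 0, 0], "rot": [0, 0, 0], "fingers": 8}

```text
time_s: 17.2
tcp_pos: [0.5049, 0.385, 0.231]
ee_rot: [0.627, -0.627, -0.327, 0.327]
force: [0.4, -0.1, -7.9]
width: 0.0124
```

Emit:
carry_out:
  targets:
    - {"offset": [0, 0, 0], "rot": [0, 0, 0], "fingers": 8}
    - {"offset": [0, 0, 0], "rot": [0, 0, 0], "fingers": 8}

```text
time_s: 17.4
tcp_pos: [0.5048, 0.3848, 0.2299]
ee_rot: [-0.627, 0.627, 0.326, -0.328]
force: [-0.4, 0.0, -7.0]
width: 0.0125
```

```bash
python3 - <<'E'
from h import *
st();snap("wrist","w13",(120,80,400,290),2.8);st();snap("top","t13",(205,175,305,285),6);st()
E
```

```text
t 17.4 tcp [0.5048 0.3848 0.2299] xang 55.05 ydir [-0.002 -0.002 -1.   ] F [-0.43  0.04 -7.01] M [-0.03 -0.04 -0.04] w 0.0125
t 17.45 tcp [0.5049 0.3849 0.2301] xang 55.04 ydir [-0.001 -0.001 -1.   ] F [ 0.48 -0.13 -6.74] M [0.02 0.01 0.01] w 0.0125
t 17.5 tcp [0.505  0.3849 0.2304] xang 55.04 ydir [-0.001 -0.001 -1.   ] F [-0.26  0.55 -6.67] M [0.05 0.01 0.05] w 0.0124
```

View pics/w13.png

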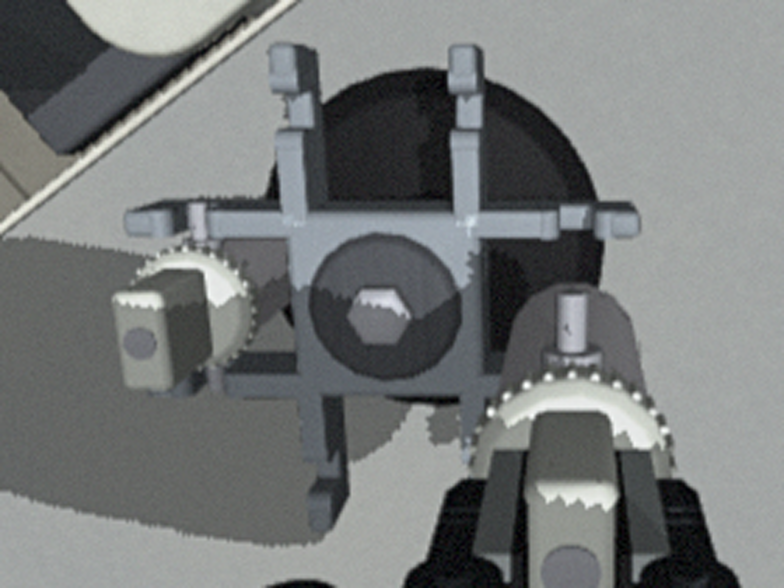

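Emit:
carry_out:
  targets:
    - {"offset": [0.001, 0.03, 0], "rot": [0, 0, 0], "fingers": 8}
    - {"offset": [0, 0.05, 0], "rot": [0, 0, 0], "fingers": 8}
    - {"offset": [0, 0.05, 0], "rot": [0, 0, 0], "fingers": 8}
    - {"offset": [0, 0.035, 0], "rot": [0, 0, 0], "fingers": 8}
    - {"offset": [0, 0.015, 0], "rot": [0, 0, 0], "fingers": 8}
    - {"offset": [0, 0, 0], "rot": [0, 0, 0], "fingers": 8}
    - {"offset": [0, 0, 0], "rot": [0, 0, 0], "fingers": 8}

```text
time_s: 18.2
tcp_pos: [0.5058, 0.3858, 0.1417]
ee_rot: [0.627, -0.627, -0.327, 0.327]
force: [0.6, 0.2, -6.0]
width: 0.0125
```

```bash
python3 - <<'E'
from h import *
st();snap("wrist","w14",(200,150,400,350),4);st()
E
```

```text
t 18.2 tcp [0.5058 0.3858 0.1417] xang 55.04 ydir [ 0.  0. -1.] F [ 0.61  0.19 -5.97] M [ 0.02 -0.03 -0.06] w 0.0125
t 18.25 tcp [0.506  0.3859 0.1421] xang 55.04 ydir [ 0.001  0.001 -1.   ] F [ 0.21  0.59 -6.05] M [-0.02 -0.02  0.02] w 0.0126
```

View pics/w14.png

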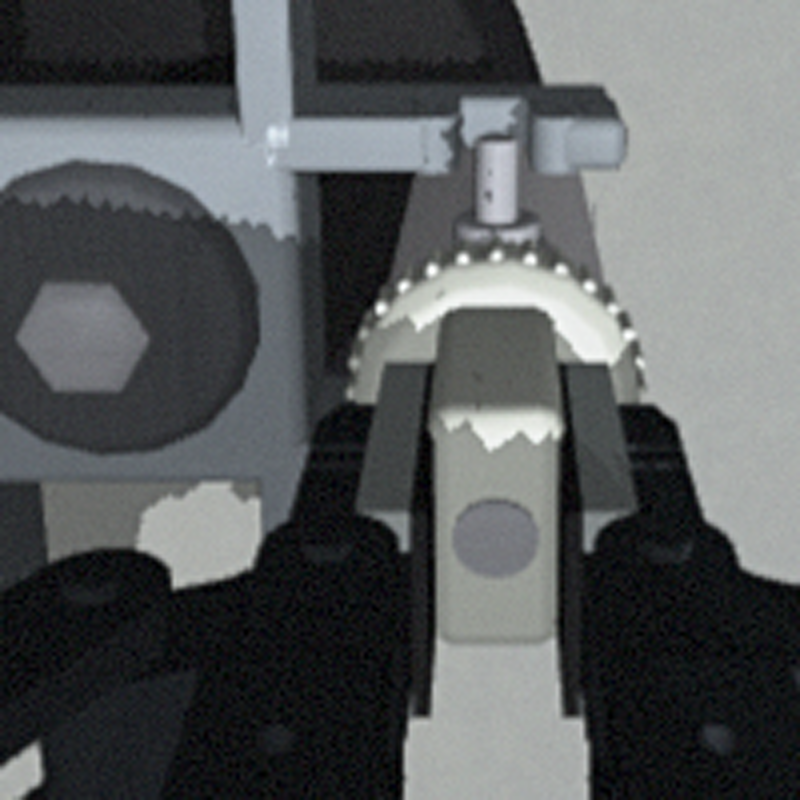

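Emit:
carry_out:
  targets:
    - {"offset": [-0.0015, 0.01, 0], "rot": [0, 0, 0], "fingers": 8}
    - {"offset": [0, 0.018, 0], "rot": [0, 0, 0], "fingers": 8}
    - {"offset": [0, 0.014, 0], "rot": [0, 0, 0], "fingers": 8}
    - {"offset": [0, 0.005, 0], "rot": [0, 0, 0], "fingers": 8}
    - {"offset": [0, 0, 0], "rot": [0, 0, 0], "fingers": 8}
    - {"offset": [0, 0, 0], "rot": [0, 0, 0], "fingers": 8}

```text
time_s: 18.85
tcp_pos: [0.5052, 0.385, 0.1179]
ee_rot: [-0.627, 0.627, 0.327, -0.327]
force: [0.4, -0.1, -6.7]
width: 0.0126
```

Emit:
carry_out:
  targets:
    - {"offset": [0, 0.002, 0], "rot": [0, 0, 0], "fingers": 8}
    - {"offset": [0, 0, 0], "rot": [0, 0, 0], "fingers": 8}

```text
time_s: 19.05
tcp_pos: [0.5052, 0.385, 0.1169]
ee_rot: [0.627, -0.627, -0.327, 0.327]
force: [0.3, 0.1, -6.9]
width: 0.0126
```

Emit:
carry_out:
  targets:
    - {"offset": [0, 0.002, 0], "rot": [0, 0, 0], "fingers": 8}
    - {"offset": [0, 0, 0], "rot": [0, 0, 0], "fingers": 8}

```text
time_s: 19.25
tcp_pos: [0.5053, 0.3851, 0.1164]
ee_rot: [0.627, -0.627, -0.327, 0.327]
force: [-2.7, -1.7, 2.9]
width: 0.0126
```

Emit:
carry_out:
  targets:
    - {"offset": [0, 0, 0], "rot": [0, 0, 0], "fingers": 17}
    - {"offset": [0, 0, 0], "rot": [0, 0, 0], "fingers": 22}
    - {"offset": [0, 0, 0], "rot": [0, 0, 0], "fingers": 42}
    - {"offset": [0, 0, 0], "rot": [0, 0, 0], "fingers": 42}
    - {"offset": [0, 0, 0], "rot": [0, 0, 0], "fingers": 42}
    - {"offset": [0, -0.03, 0], "rot": [0, 0, 0], "fingers": 42}
    - {"offset": [0, -0.06, 0], "rot": [0, 0, 0], "fingers": 42}
    - {"offset": [0, -0.05, 0], "rot": [0, 0, 0], "fingers": 42}

```text
time_s: 20.05
tcp_pos: [0.5053, 0.385, 0.1879]
ee_rot: [0.627, -0.627, -0.327, 0.327]
force: [0.7, -0.1, -0.2]
width: 0.0356
```

```bash
python3 - <<'E'
from h import *
st();snap("wrist","w15",(140,80,400,290),3)
E
```

```text
t 20.05 tcp [0.5053 0.385  0.1879] xang 55.03 ydir [ 0.  0. -1.] F [ 0.69 -0.11 -0.2 ] M [ 0.01 -0.05  0.03] w 0.0356
```

View pics/w15.png

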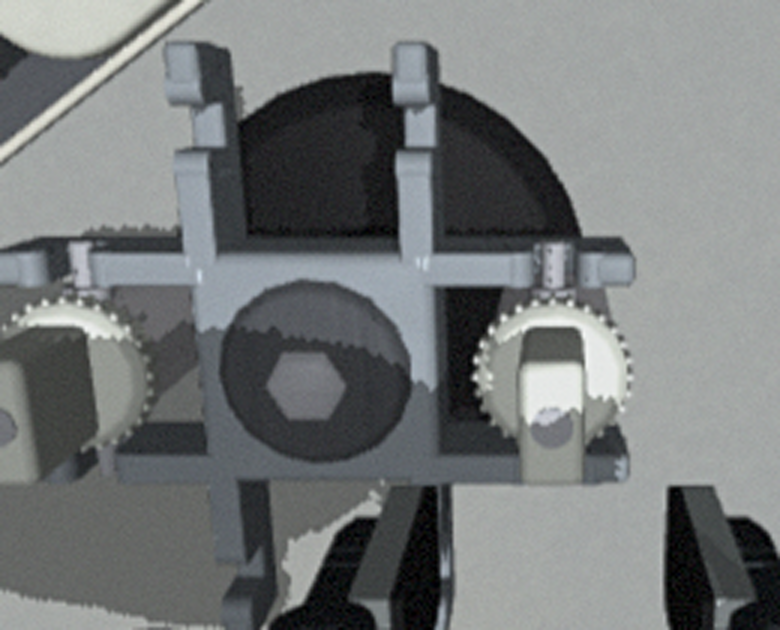

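Emit:
carry_out:
  targets:
    - {"offset": [-0.025, -0.01, 0], "rot": [0, 0, 0], "fingers": 42}
    - {"offset": [-0.06, 0, 0], "rot": [0, 0, 0], "fingers": 42}
    - {"offset": [-0.06, 0, 0], "rot": [0, 0, 0], "fingers": 42}
    - {"offset": [-0.06, 0, -0.001], "rot": [0, 0, 0], "fingers": 42}
    - {"offset": [-0.026, 0.01, 0], "rot": [0, 0, 0], "fingers": 42}
    - {"offset": [0, 0.05, 0], "rot": [0, 0, 0], "fingers": 42}
    - {"offset": [0, 0.04, 0], "rot": [0, 0, 0], "fingers": 42}
    - {"offset": [0, 0, 0], "rot": [0, 0, 0], "fingers": 42}

```text
time_s: 20.9
tcp_pos: [0.4379, 0.2886, 0.1391]
ee_rot: [-0.627, 0.627, 0.325, -0.328]
force: [0.3, -0.8, 0.4]
width: 0.0356
```

```bash
python3 - <<'E'
from h import *
st();snap("wrist","w16",(200,150,400,350),4);st()
E
```

```text
t 20.9 tcp [0.4379 0.2886 0.1391] xang 55.03 ydir [-0.003 -0.003 -1.   ] F [ 0.34 -0.82  0.43] M [-0.03 -0.05 -0.01] w 0.0356
t 20.95 tcp [0.4386 0.2891 0.1404] xang 55.03 ydir [-0.002 -0.002 -1.   ] F [-0.5  -0.35 -0.48] M [ 0.01  0.01 -0.  ] w 0.0357
```

View pics/w16.png

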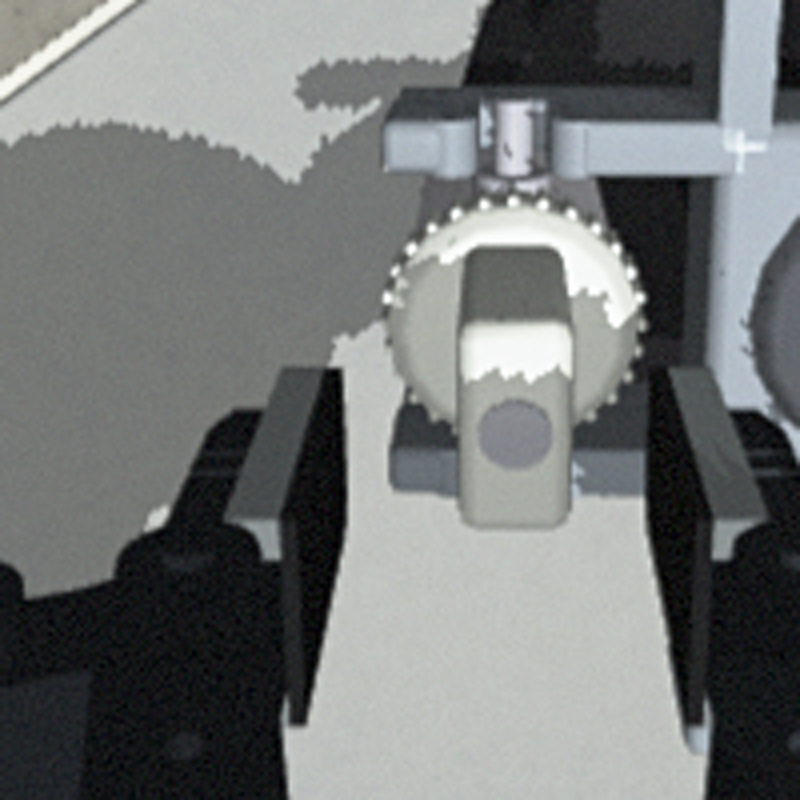

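Emit:
carry_out:
  targets:
    - {"offset": [0.003, 0.03, 0], "rot": [0, 0, 0], "fingers": 42}
    - {"offset": [0, 0.017, 0], "rot": [0, 0, 0], "fingers": 42}
    - {"offset": [0, 0, 0], "rot": [0, 0, 0], "fingers": 42}
    - {"offset": [0, 0, 0], "rot": [0, 0, 0], "fingers": 42}

```text
time_s: 21.35
tcp_pos: [0.4404, 0.2913, 0.1179]
ee_rot: [0.627, -0.627, -0.327, 0.327]
force: [-0.2, 0.3, 0.1]
width: 0.0359
```

```bash
python3 - <<'E'
from h import *
st();snap("wrist","w17",(200,150,400,350),4);st()
E
```

```text
t 21.35 tcp [0.4404 0.2913 0.1179] xang 55.04 ydir [ 0.  0. -1.] F [-0.2   0.33  0.07] M [ 0.02 -0.03  0.06] w 0.0359
t 21.4 tcp [0.4405 0.2914 0.118 ] xang 55.04 ydir [ 0.  0. -1.] F [-0.3  -0.39 -0.19] M [ 0.05 -0.01 -0.03] w 0.0355
```

View pics/w17.png

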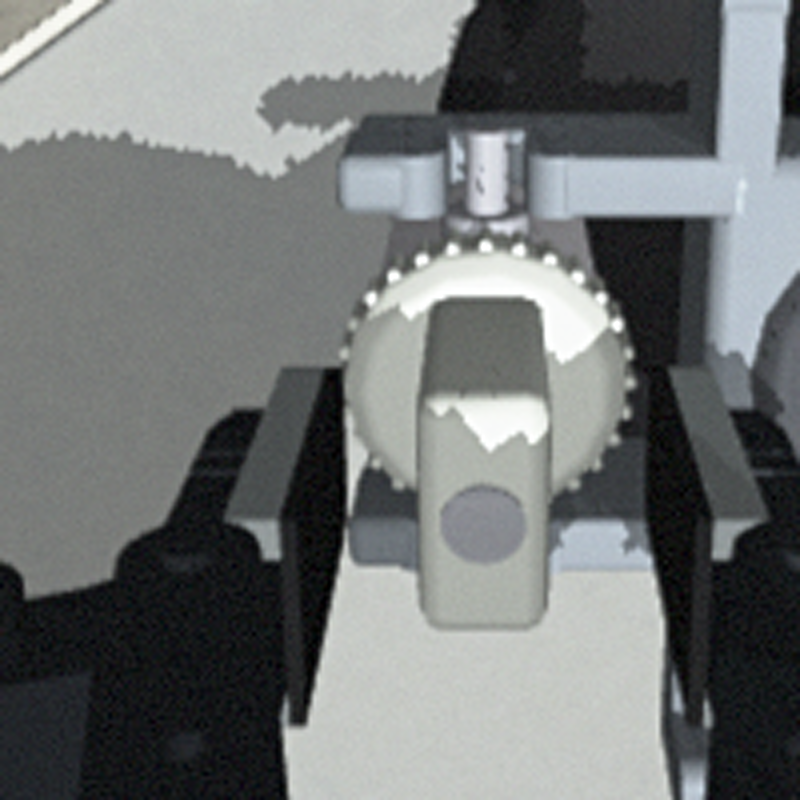

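Emit:
carry_out:
  targets:
    - {"offset": [-0.0035, 0.002, 0], "rot": [0, 0, 0], "fingers": 42}
    - {"offset": [0, 0, 0], "rot": [0, 0, 0], "fingers": 30}
    - {"offset": [0, 0, 0], "rot": [0, 0, 0], "fingers": 20}
    - {"offset": [0, 0, 0], "rot": [0, 0, 0], "fingers": 8}
    - {"offset": [0, 0, 0], "rot": [0, 0, 0], "fingers": 8}
    - {"offset": [0, 0, 0], "rot": [0, 0, 0], "fingers": 8}
    - {"offset": [0, 0, 0], "rot": [0, 0, 0], "fingers": 8}
  force: 70

```text
time_s: 22.1
tcp_pos: [0.4394, 0.2901, 0.1166]
ee_rot: [0.627, -0.627, -0.327, 0.327]
force: [-0.0, -0.1, 6.1]
width: 0.0126
```

Emit:
carry_out:
  targets:
    - {"offset": [0, -0.008, 0], "rot": [0, 0, 0], "fingers": 8}
    - {"offset": [0, -0.02, 0], "rot": [0, 0, 0], "fingers": 8}
    - {"offset": [0, -0.045, 0], "rot": [0, 0, 0], "fingers": 8}
    - {"offset": [0, -0.06, 0], "rot": [0, 0, 0], "fingers": 8}
    - {"offset": [0, -0.06, 0], "rot": [0, 0, 0], "fingers": 8}
    - {"offset": [0, -0.037, 0], "rot": [0, 0, 0], "fingers": 8}
    - {"offset": [0, 0, 0], "rot": [0, 0, 0], "fingers": 8}
    - {"offset": [0, 0, 0], "rot": [0, 0, 0], "fingers": 8}

```text
time_s: 22.9
tcp_pos: [0.4391, 0.2897, 0.2315]
ee_rot: [0.627, -0.627, -0.327, 0.327]
force: [0.1, -0.1, -2.6]
width: 0.0127
```

Emit:
carry_out:
  targets:
    - {"offset": [0, 0, 0], "rot": [0, 0, 0], "fingers": 8}
    - {"offset": [0, 0, 0], "rot": [0, 0, 0], "fingers": 8}

```text
time_s: 23.1
tcp_pos: [0.4388, 0.2895, 0.2304]
ee_rot: [-0.627, 0.627, 0.326, -0.327]
force: [0.4, 0.9, -2.9]
width: 0.0125
```

```bash
python3 - <<'E'
from h import *
st();snap("wrist","w18",(150,80,430,290),2.8);st();snap("top","t18",(205,175,305,285),6);st()
E
```

```text
t 23.1 tcp [0.4388 0.2895 0.2304] xang 55.04 ydir [-0.001 -0.001 -1.   ] F [ 0.43  0.86 -2.94] M [ 0.02 -0.04 -0.05] w 0.0125
t 23.15 tcp [0.4389 0.2895 0.2305] xang 55.05 ydir [-0.001 -0.001 -1.   ] F [ 0.01 -0.42 -1.84] M [-0.03  0.02 -0.02] w 0.0126
t 23.2 tcp [0.439  0.2896 0.2306] xang 55.04 ydir [-0.001 -0.001 -1.   ] F [-0.2  -0.8  -1.73] M [ 0.04  0.01 -0.04] w 0.0132
```

View pics/w18.png

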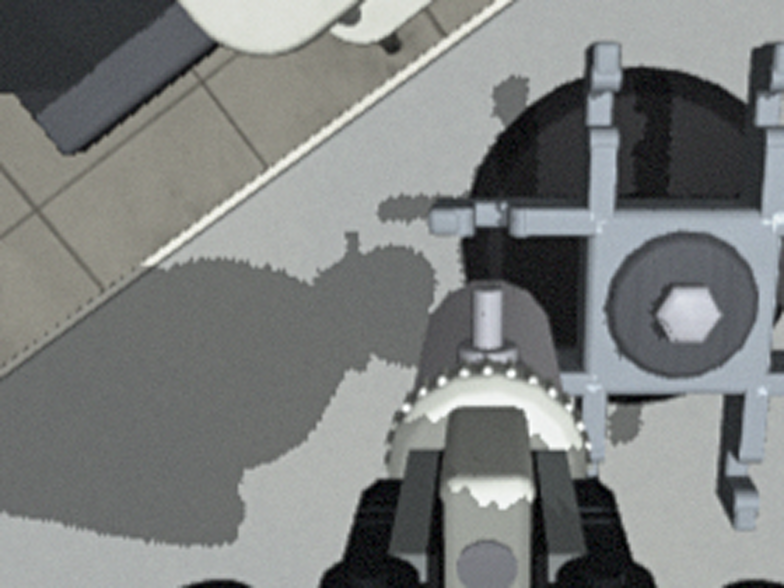

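Emit:
carry_out:
  targets:
    - {"offset": [0, 0.03, 0], "rot": [0, 0, 0], "fingers": 8}
    - {"offset": [0, 0.05, 0], "rot": [0, 0, 0], "fingers": 8}
    - {"offset": [0, 0.05, 0], "rot": [0, 0, 0], "fingers": 8}
    - {"offset": [0, 0.035, 0], "rot": [0, 0, 0], "fingers": 8}
    - {"offset": [0, 0.015, 0], "rot": [0, 0, 0], "fingers": 8}
    - {"offset": [0, 0, 0], "rot": [0, 0, 0], "fingers": 8}
    - {"offset": [0, 0, 0], "rot": [0, 0, 0], "fingers": 8}

```text
time_s: 23.9
tcp_pos: [0.4395, 0.29, 0.1419]
ee_rot: [0.627, -0.627, -0.327, 0.327]
force: [0.1, 0.1, -2.1]
width: 0.0126
```

```bash
python3 - <<'E'
from h import *
st();snap("wrist","w19",(200,150,400,350),4);st()
E
```

```text
t 23.9 tcp [0.4395 0.29   0.1419] xang 55.04 ydir [ 0.  0. -1.] F [ 0.07  0.13 -2.05] M [ 0.06 -0.02 -0.  ] w 0.0126
t 23.95 tcp [0.4397 0.2901 0.1421] xang 55.04 ydir [ 0.001  0.001 -1.   ] F [-0.79  0.02 -2.02] M [-0.03  0.02  0.02] w 0.0129
```

View pics/w19.png

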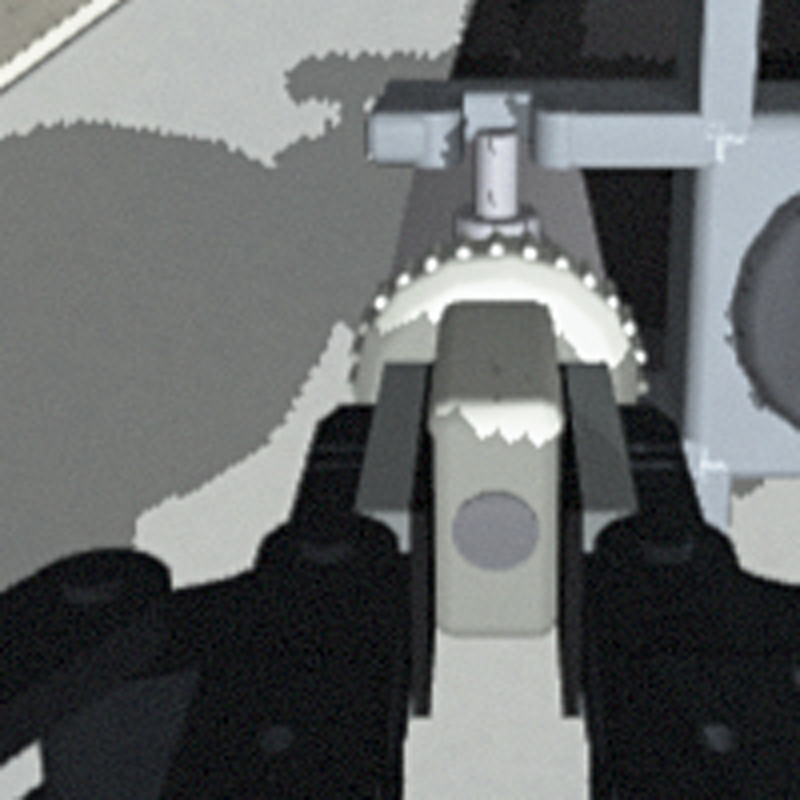

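Emit:
carry_out:
  targets:
    - {"offset": [0, 0.01, 0], "rot": [0, 0, 0], "fingers": 8}
    - {"offset": [0, 0.018, 0], "rot": [0, 0, 0], "fingers": 8}
    - {"offset": [0, 0.014, 0], "rot": [0, 0, 0], "fingers": 8}
    - {"offset": [0, 0.005, 0], "rot": [0, 0, 0], "fingers": 8}
    - {"offset": [0, 0, 0], "rot": [0, 0, 0], "fingers": 8}
    - {"offset": [0, 0, 0], "rot": [0, 0, 0], "fingers": 8}

```text
time_s: 24.55
tcp_pos: [0.4393, 0.2898, 0.1178]
ee_rot: [-0.627, 0.627, 0.327, -0.327]
force: [-0.2, -0.6, -1.7]
width: 0.0123
```

Emit:
carry_out:
  targets:
    - {"offset": [0, 0.002, 0], "rot": [0, 0, 0], "fingers": 8}
    - {"offset": [0, 0, 0], "rot": [0, 0, 0], "fingers": 8}

```text
time_s: 24.75
tcp_pos: [0.4393, 0.2899, 0.1169]
ee_rot: [0.627, -0.627, -0.327, 0.327]
force: [0.4, -0.3, -1.9]
width: 0.0126
```

Emit:
carry_out:
  targets:
    - {"offset": [0, 0.002, 0], "rot": [0, 0, 0], "fingers": 8}
    - {"offset": [0, 0, 0], "rot": [0, 0, 0], "fingers": 8}

```text
time_s: 24.95
tcp_pos: [0.4394, 0.29, 0.1165]
ee_rot: [0.627, -0.627, -0.327, 0.327]
force: [-3.1, -1.2, 11.3]
width: 0.0128
```

Emit:
carry_out:
  targets:
    - {"offset": [0, -0.001, 0], "rot": [0, 0, 0], "fingers": 8}
    - {"offset": [0, 0, 0], "rot": [0, 0, 0], "fingers": 17}
    - {"offset": [0, 0, 0], "rot": [0, 0, 0], "fingers": 22}
    - {"offset": [0, 0, 0], "rot": [0, 0, 0], "fingers": 42}
    - {"offset": [0, 0, 0], "rot": [0, 0, 0], "fingers": 42}
    - {"offset": [0, 0, 0], "rot": [0, 0, 0], "fingers": 42}
    - {"offset": [0, -0.03, 0], "rot": [0, 0, 0], "fingers": 42}
    - {"offset": [0, -0.06, 0], "rot": [0, 0, 0], "fingers": 42}

```text
time_s: 25.75
tcp_pos: [0.4382, 0.289, 0.1601]
ee_rot: [-0.627, 0.627, 0.325, -0.328]
force: [-0.0, -0.6, -0.1]
width: 0.0357
```

Emit:
carry_out:
  targets:
    - {"offset": [0, -0.05, 0], "rot": [0, 0, 0], "fingers": 42}
    - {"offset": [0, 0, 0], "rot": [0, 0, 0], "fingers": 42}
    - {"offset": [0, 0, 0], "rot": [0, 0, 0], "fingers": 42}

```text
time_s: 26.05
tcp_pos: [0.4393, 0.29, 0.1866]
ee_rot: [0.627, -0.627, -0.327, 0.326]
force: [-0.7, -0.7, -0.1]
width: 0.0358
```

```bash
python3 - <<'E'
from h import *
st();snap("wrist","w20",(240,60,500,270),3)
E
```

```text
t 26.05 tcp [0.4393 0.29   0.1866] xang 55.05 ydir [ 0.001  0.001 -1.   ] F [-0.71 -0.7  -0.11] M [-0.01  0.08 -0.01] w 0.0358
```

View pics/w20.png

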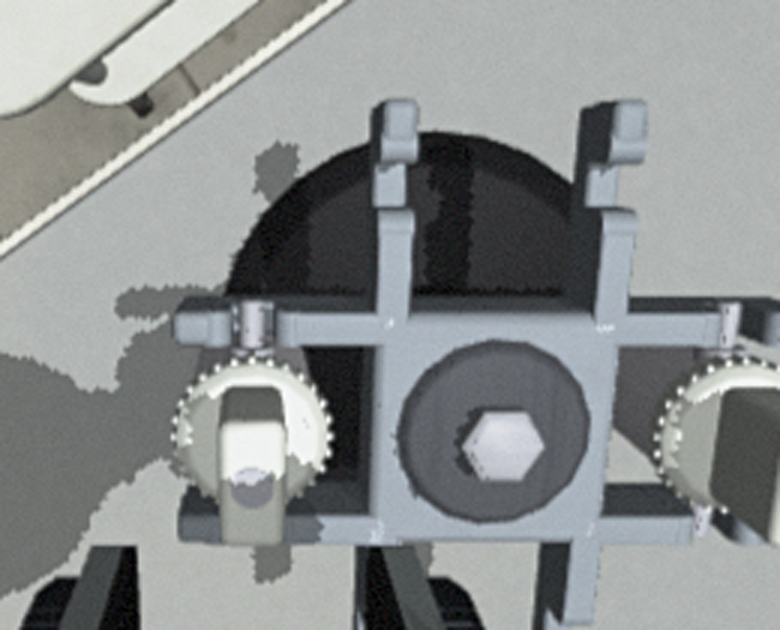

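Emit:
carry_out:
  targets:
    - {"offset": [0.025, -0.01, 0], "rot": [0, 0, 0], "fingers": 42}
    - {"offset": [0.06, 0, 0], "rot": [0, 0, 0], "fingers": 42}
    - {"offset": [0.06, 0, 0], "rot": [0, 0, 0], "fingers": 42}
    - {"offset": [0.06, 0, 0], "rot": [0, 0, 0], "fingers": 42}
    - {"offset": [0.027, 0.01, 0], "rot": [0, 0, 0], "fingers": 42}
    - {"offset": [0, 0.05, 0], "rot": [0, 0, 0], "fingers": 42}
    - {"offset": [0, 0.04, 0], "rot": [0, 0, 0], "fingers": 42}
    - {"offset": [0, 0, 0], "rot": [0, 0, 0], "fingers": 42}

```text
time_s: 26.9
tcp_pos: [0.5043, 0.3839, 0.1379]
ee_rot: [-0.626, 0.628, 0.325, -0.329]
force: [-0.3, -0.3, -0.1]
width: 0.0362
```

Emit:
carry_out:
  targets:
    - {"offset": [0, 0, 0], "rot": [0, 0, 0], "fingers": 42}

```text
time_s: 27.0
tcp_pos: [0.5057, 0.3848, 0.1411]
ee_rot: [-0.627, 0.627, 0.326, -0.327]
force: [0.2, 0.0, -0.4]
width: 0.0356
```

```bash
python3 - <<'E'
from h import *
st();snap("wrist","w21",(100,150,400,350),2.6);st()
E
```

```text
t 27.0 tcp [0.5057 0.3848 0.1411] xang 55.03 ydir [-0.001 -0.001 -1.   ] F [ 0.25  0.02 -0.37] M [0.   0.   0.01] w 0.0356
t 27.05 tcp [0.506  0.3851 0.1419] xang 55.03 ydir [ 0.  0. -1.] F [-0.49 -0.14  1.17] M [ 0.04 -0.02  0.02] w 0.0359
```

View pics/w21.png

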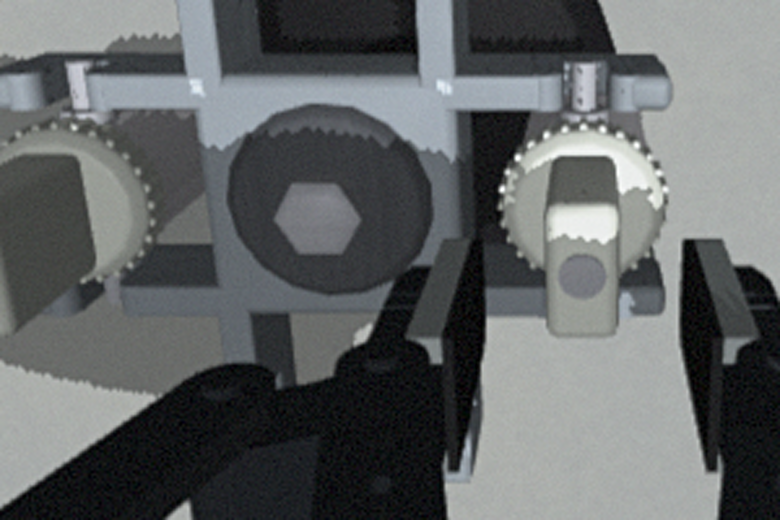

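Emit:
carry_out:
  targets:
    - {"offset": [0, 0.03, 0.001], "rot": [0, 0, 0], "fingers": 42}
    - {"offset": [0, 0.02, 0], "rot": [0, 0, 0], "fingers": 42}
    - {"offset": [0, 0, 0], "rot": [0, 0, 0], "fingers": 30}
    - {"offset": [0, 0, 0], "rot": [0, 0, 0], "fingers": 20}
    - {"offset": [0, 0, 0], "rot": [0, 0, 0], "fingers": 8}
    - {"offset": [0, 0, 0], "rot": [0, 0, 0], "fingers": 8}
    - {"offset": [0, 0, 0], "rot": [0, 0, 0], "fingers": 8}
    - {"offset": [0, 0, 0], "rot": [0, 0, 0], "fingers": 8}
  force: 80

```text
time_s: 27.85
tcp_pos: [0.5054, 0.3853, 0.1166]
ee_rot: [0.627, -0.627, -0.327, 0.327]
force: [-0.2, 0.9, 1.2]
width: 0.0123
```

Emit:
carry_out:
  targets:
    - {"offset": [0, -0.008, 0], "rot": [0, 0, 0], "fingers": 8}
    - {"offset": [0, -0.02, 0], "rot": [0, 0, 0], "fingers": 8}
    - {"offset": [0, -0.045, 0], "rot": [0, 0, 0], "fingers": 8}
    - {"offset": [0, -0.06, 0], "rot": [0, 0, 0], "fingers": 8}
    - {"offset": [0, -0.06, 0], "rot": [0, 0, 0], "fingers": 8}
    - {"offset": [0, -0.06, 0], "rot": [0, 0, 0], "fingers": 8}
    - {"offset": [0, -0.03, 0], "rot": [0, 0, 0], "fingers": 8}
    - {"offset": [0, 0, 0], "rot": [0, 0, 0], "fingers": 8}

```text
time_s: 28.65
tcp_pos: [0.5059, 0.3856, 0.2599]
ee_rot: [0.627, -0.627, -0.328, 0.326]
force: [0.3, 0.6, -6.9]
width: 0.0126
```

```bash
python3 - <<'E'
from h import *
s=st();print(s["joint_pos"].round(2));snap("wrist","w22",(120,80,400,290),2.8)
E
```

```text
t 28.65 tcp [0.5059 0.3856 0.2599] xang 55.04 ydir [ 0.002  0.002 -1.   ] F [ 0.35  0.56 -6.9 ] M [ 0.01 -0.04  0.01] w 0.0126
[-0.92  0.34  0.21  1.68 -0.08  1.13  0.28]
```

View pics/w22.png

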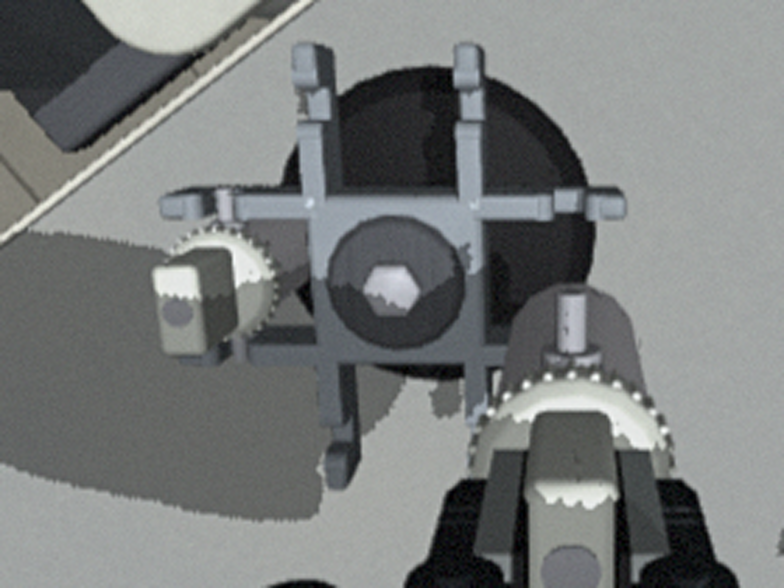

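Emit:
carry_out:
  targets:
    - {"offset": [-0.022, 0, -0.013], "rot": [0, 0, 0], "fingers": 8}
    - {"offset": [-0.044, 0, -0.026], "rot": [0, 0, 0], "fingers": 8}
    - {"offset": [-0.044, 0, -0.026], "rot": [0, 0, 0], "fingers": 8}
    - {"offset": [-0.044, 0, -0.026], "rot": [0, 0, 0], "fingers": 8}
    - {"offset": [-0.044, 0, -0.026], "rot": [0, 0, 0], "fingers": 8}
    - {"offset": [-0.044, 0, -0.026], "rot": [0, 0, 0], "fingers": 8}
    - {"offset": [-0.044, 0, -0.026], "rot": [0, 0, 0], "fingers": 8}
    - {"offset": [-0.044, 0, -0.026], "rot": [0, 0, 0], "fingers": 8}

```text
time_s: 29.5
tcp_pos: [0.4896, 0.1921, 0.2561]
ee_rot: [-0.627, 0.627, 0.326, -0.328]
force: [0.2, 0.0, -6.6]
width: 0.0126
```

Emit:
carry_out:
  targets:
    - {"offset": [-0.044, 0, -0.026], "rot": [0, 0, 0], "fingers": 8}
    - {"offset": [-0.044, 0, -0.026], "rot": [0, 0, 0], "fingers": 8}
    - {"offset": [-0.044, 0, -0.026], "rot": [0, 0, 0], "fingers": 8}
    - {"offset": [-0.044, 0, -0.026], "rot": [0, 0, 0], "fingers": 8}
    - {"offset": [-0.044, 0, -0.026], "rot": [0, 0, 0], "fingers": 8}
    - {"offset": [-0.044, 0, -0.026], "rot": [0, 0, 0], "fingers": 8}
    - {"offset": [-0.044, 0, -0.026], "rot": [0, 0, 0], "fingers": 8}
    - {"offset": [-0.044, 0, -0.026], "rot": [0, 0, 0], "fingers": 8}

```text
time_s: 30.3
tcp_pos: [0.4736, -0.0113, 0.2563]
ee_rot: [0.627, -0.627, -0.326, 0.328]
force: [-0.3, -0.3, -6.6]
width: 0.0122
```

Emit:
carry_out:
  targets:
    - {"offset": [-0.044, 0, -0.026], "rot": [0, 0, 0], "fingers": 8}
    - {"offset": [-0.022, 0.01, -0.013], "rot": [0, 0, 0], "fingers": 8}
    - {"offset": [0, 0.03, 0], "rot": [0, 0, 0], "fingers": 8}
    - {"offset": [0, 0.04, 0], "rot": [0, 0, 0], "fingers": 8}
    - {"offset": [0, 0.03, 0], "rot": [0, 0, 0], "fingers": 8}
    - {"offset": [0, 0.01, 0], "rot": [0, 0, 0], "fingers": 8}
    - {"offset": [0, 0, 0], "rot": [0, 0, 0], "fingers": 8}
    - {"offset": [0, 0, 0], "rot": [0, 0, 0], "fingers": 8}

```text
time_s: 31.1
tcp_pos: [0.4721, -0.0481, 0.198]
ee_rot: [-0.627, 0.627, 0.327, -0.327]
force: [0.4, -0.8, -5.5]
width: 0.0123
```

Emit:
carry_out:
  targets:
    - {"offset": [0, 0, 0], "rot": [0, 0, 0], "fingers": 8}
    - {"offset": [0, 0, 0], "rot": [0, 0, 0], "fingers": 8}
    - {"offset": [0, 0, 0], "rot": [0, 0, 0], "fingers": 8}
    - {"offset": [0, 0, 0], "rot": [0, 0, 0], "fingers": 8}
    - {"offset": [0, 0, 0], "rot": [0, 0, 0], "fingers": 8}

```text
time_s: 31.6
tcp_pos: [0.4722, -0.0479, 0.1979]
ee_rot: [-0.627, 0.627, 0.327, -0.327]
force: [-0.3, -0.4, -6.5]
width: 0.012
```

```bash
python3 - <<'E'
from h import *
s=st();snap("wrist","w23",(120,50,520,350),2);snap("scene","s23",(210,140,410,290),4);snap("top","t23",(190,165,440,290),3.2)
st()
E
```

```text
t 31.6 tcp [ 0.4722 -0.0479  0.1979] xang 55.05 ydir [ 0.  0. -1.] F [-0.26 -0.38 -6.48] M [-0.   -0.03 -0.02] w 0.012
t 31.75 tcp [ 0.4721 -0.0479  0.1978] xang 55.05 ydir [-0. -0. -1.] F [ 0.04  0.35 -6.15] M [ 0.02 -0.04  0.  ] w 0.0126
```

View pics/w23.png

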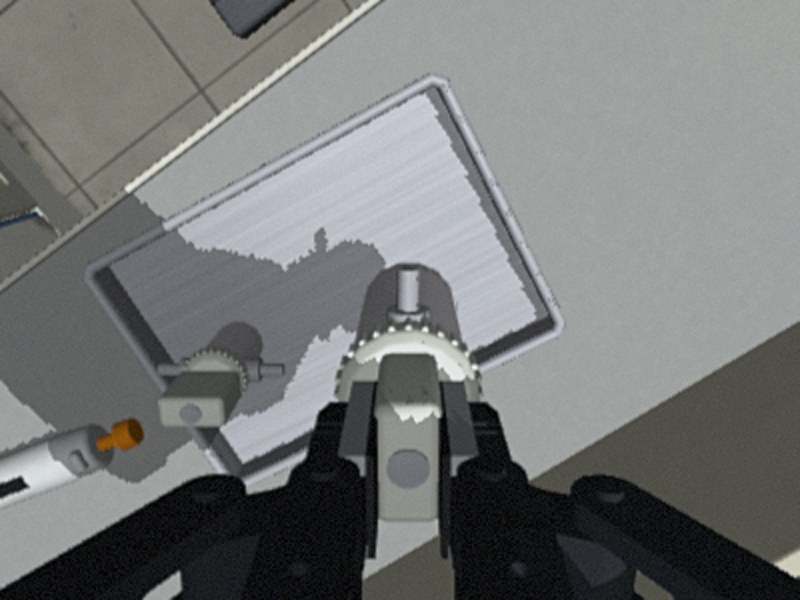

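View pics/s23.png

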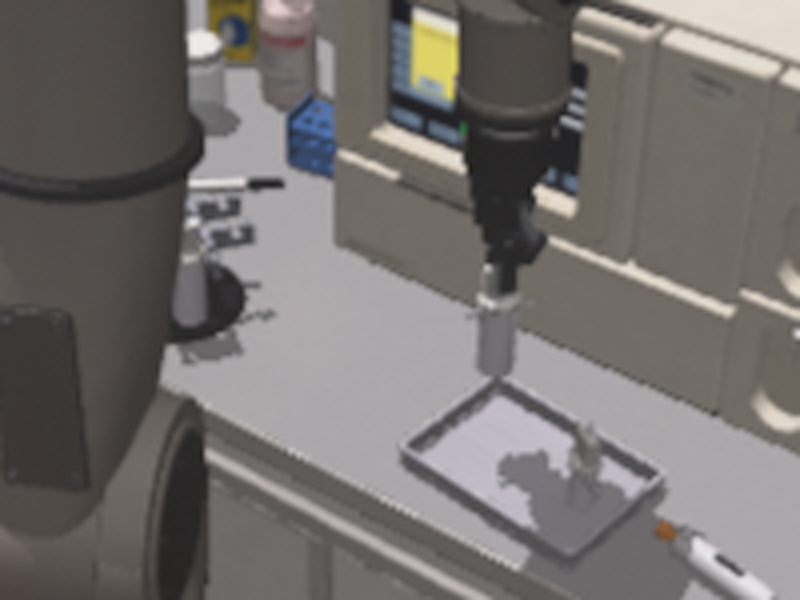

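View pics/t23.png

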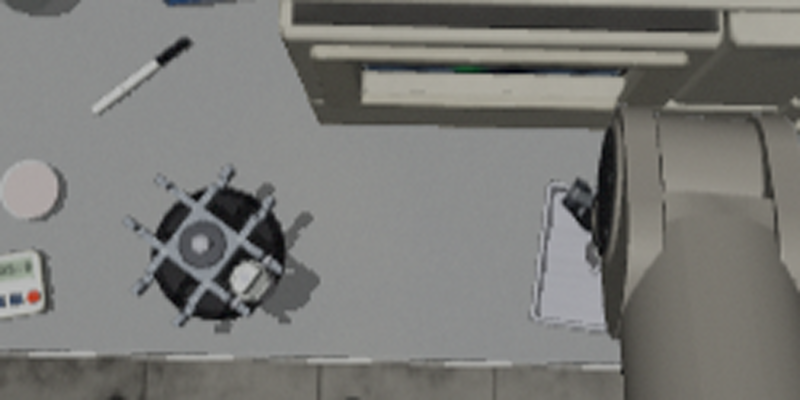

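```bash
python3 - <<'E'
from h import *
st();print(manip.sign_off())
E
```

```text
t 31.75 tcp [ 0.4721 -0.0479  0.1978] xang 55.05 ydir [-0. -0. -1.] F [ 0.04  0.35 -6.15] M [ 0.02 -0.04  0.  ] w 0.0126
the job is handed in; nothing more can be done
None
```

The job is done and handed in at 31.75 s. The arm is holding the heavier full-size bucket upright over the tray, and the lighter one is back in its rotor place.

- **Odd bucket:** I took the slim bucket out first and stood it upright in the tray near its right end. I pushed it down to about 39 N on first contact, then backed off before letting go. Later pictures show it still standing.
- **Weighing:** I lifted each full-size bucket clear of the rotor in turn. One read about 6–8 N on the wrist (about 0.7 kg). The other read about 2–3 N (about 0.2 kg), so the difference is clear.
- **Lighter bucket:** It hangs level in its original place. I saw the far pin in its slot directly. The near pin was partly hidden, so I judged that end by the contact force when lowering and by the level cap and bar in later pictures.
- **Heavier bucket:** It is held at 80 N and still, tool vertical. The underside works out to about 10 cm above the tray floor, from the tool height rather than a direct measurement.

One measurement disagreed. The top camera put the rotor about 4 mm away from where the wrist camera did. I used the wrist views, which agreed with each other and with the fingers within about 1–2 mm. The timer, petri dish, marker and pipette look undisturbed in the pictures; I checked these by eye only.

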